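# Set the end stop, shut the leaf drill jig, pin it and hold it pressed shut for drilling

### The arm

A 7-joint arm with a two-finger parallel gripper is mounted at the origin on the work surface. World frame = base frame: x ahead of the robot, y to its left, z up, the work surface at z = 0. Lengths are in m, angles in rad, forces in N, time in s.
With the tool pointing down it reaches from about 0.4 to 0.85 m from the base axis. Payload 10.4 kg.
Tool frame: the origin (TCP) lies at the centre of the arm's flange, where the gripper is bolted on; the fingertips stand 182 mm ahead of it and the grasp point (between the pads) lies 164 mm ahead of it; x points along the fingers, y is the direction in which the jaws open and shut, and the axes are right-handed (so a half turn about x gives the same grasp; the last joint's range is limited). The gripper opens to 87 mm and grips with 3 to 60 N. Pads are 19 mm wide; open, the fingers measure 117 mm over their backs; the gripper's body (75 mm by 190 mm) begins 51 mm behind the grasp point.
Start: joints at [1.116, 0.332, -0.065, 1.46, 0.022, 1.35, -0.088], TCP at [0.262, -0.568, 0.405] pointing down, gripper open.
Joint ranges: [-2.6, 2.6], [-0.5, 2.12], [-1.47, 1.34], [0.16, 2.42], [-1.27, 4.41], [0.06, 2.06], [-2.6, 2.6]. Speed limits (rad/s): [2.22, 2.22, 2.79, 2.79, 3.14, 3.14, 3.14].

### API

Orientations are given as a rotation vector (axis times angle).
In Python, from rig import ctrl gives the robot as it stands. The module is installed in compiled form; this text tells all that it offers.
- The arm moves only by the shell command python3 -m handwheel 'ROWS' [FORCE]. ROWS is JSON, a list of rows, each an object of numbers: "hand": the finger opening in cm, from 0 to 8.7; "tx", "ty", "tz": the shift along the world's x, y, z in cm; "wx", "wy", "wz": the turn, a rotation vector about the world's x, y, z in rad. A call has exactly 10 rows; each row shifts and turns the pose as measured when the row begins; what a row does not reach is not made up. A row lasts 1/10 s, in which the tool goes at most 50 mm and 8.59 degrees, less where a joint would pass 70% of its speed; a pose out of reach is approached as far as the arm can. A call with a gripper value outside its range is refused whole. The fingers move at their own pace and stop on an object; FORCE is the grip in N (left out, the last holds). Time passes only in rows, so rows that do not move let the fingers close, or fill a call up. It gives the time, the measured TCP pose, the force and the opening at its end, in the units of the state.
- ctrl.get_state(): the state, without advancing time (a new reading comes with each control period).
- ctrl.get_image(name): name is "side" or "top" or "wrist"; returns the picture (480x640x3 uint8, red, green, blue); there is no depth.
- ctrl.get_calibration(name): a dict with "mtx" (3x3 intrinsics, pixels), "k1" (the pictures are not rectified: a ray, as slopes to the right and down, at radius r is drawn at 1 + k1 r^2 times it, then the intrinsics apply), "R" (3x3) and "t" (3): a world point X has camera coordinates R X + t. Camera axes: x right, y down, z forward; pixel columns grow to the right and rows downward; lengths in m; the calibration is good to about 2 mm. A picture is of the moment at which its call begins: read the wrist's pose just before it. get_calibration takes no time and is no camera call; for the wrist camera it gives the pose at the moment of the call.
- ctrl.sign_off(): hands the job in, once; it reports no verdict.
The state is a dict: "time": time; "joints": joint angles; "joint_velocities": joint speeds; "joint_torque": joint torques, N m; "tool_pos": TCP position; "tool_rot": TCP orientation; "force": force on the tool from outside, world axes, zero at the start; "ft_torque": the same for the moment, N m; "finger_gap": finger opening in m.
Only numpy, scipy, OpenCV 4.12 (cv2) and the standard library are available. Lean on these libraries where they do the work, as an engineer would, in place of code of your own. Each camera call takes 0.05 s, during which the arm holds its last target.

### The job

Get the blue drill jig ready for drilling: slide its end stop up until the head of the steel workpiece is trapped fully home against the V block, and tighten the red clamp knob clockwise. Then swing the aluminium leaf shut, push the orange-handled locating pin down through the leaf into the jig as far as it goes, and finish while still holding, pressing down so that the sprung leaf stays fully shut. Do not disturb the other things on the bench.

Things in the scene. Friction and masses are not known exactly. Their poses are not given: they have to be found in the camera images.
- jig: Blue drill jig screwed to the bench, base 260 (x) x 150 (y) x 16 mm. Origin: centre of its underside, z up. Steel V block, x 0 to 100 mm, holds the workpiece along x at y = 0, z = 44 mm. Hinge ears (74 mm high, 10 mm thick) at y = -55, x = 3 and 97 mm; block with the pin hole on the +y side; the end stop runs on a rail at y = 0, x = -129 to -14 mm.
- stop (a joint): Slide of the end stop along the jig's +x, in m: 0 farthest back, 0.056 the end of its travel; with the workpiece head home and the stop touching it, it reads 0.050. Rubs with about 2 N when the knob is loose; held by the screw when the knob is tight.
- stop_face (a point): Centre of the flat nose of the end stop (18 mm round, 44 mm above the jig's underside) that bears on the head. Axes as the jig. The stop's blue carriage (40 x 52 mm, top 56 mm above the bench) is centred 45 mm behind it (-x) and carries the clamp knob.
- clamp_knob (a joint): Angle of the red clamp knob in rad, growing clockwise seen from above: 0 loose, bites the rail from about 0.9, tight above 1.1, ends at 1.4. Takes 0.08 N m loose, 0.15 N m tight, and stays where it is left.
- knob_grip (a point): Point to grip on the clamp knob, on its upright axis, 83 mm above the bench. The red bar grip is 46 mm long along this point's x, 13 mm wide along its y, from 68.5 to 94.5 mm above the bench.
- workpiece: Loose steel headed pin lying in the V, 0.34 kg: shank 20 mm diameter, 115 mm long; head 32 mm diameter, 10 mm thick. Origin on its axis at the underside of the head, x along the shank, so the head's outer face is at x = -10 mm. Home when its origin is at the jig's x = 0; it starts 2 to 9 mm short of that (to -x).
- leaf (a joint): Opening angle of the leaf in rad: 0 fully shut (level), about 2 wide open. The hinge is stiff (0.25 N m): it stays where it is put. Two sprung plungers under it meet the workpiece at about 0.05 and lift it back there when it is not pressed; about 10 N at the pin hole shuts it fully.
- leaf_hinge (a point): Middle of the hinge axis, at the jig's x = 50, y = -55, z = 66 mm; axes as the jig. The axis runs along x; the leaf opens by turning about +x: its free edge goes up and over to -y. The leaf is an aluminium plate 80 mm wide along x, 12 mm thick, mid-plane through the axis, free edge 122 mm from the axis.
- leaf_hole (a point): Centre of the pin hole on the leaf's outer face (top when shut), 100 mm from the hinge axis, at mid width; z is the outward normal, y points to the free edge. Hole 13.5 mm, 12 mm through, 1.5 mm chamfer. On that face, 55 mm from the axis: a drill bush 22 mm across, 5 mm proud, at mid width and a 3 mm brass cap 28 mm either side.
- jig_hole (a point): Mouth of the pin hole in the jig's steel block, at the jig's x = 50, y = 45, z = 60 mm, straight under the leaf hole when the leaf is shut; 13.5 mm diameter, 37 mm deep, 1.5 mm chamfer.
- stand: Wooden stand for the pins, fixed, 60 (x) x 180 (y) x 50 mm high, origin at the centre of its underside. Two holes, 14.5 mm wide, at y = -45 and y = 20 mm; one holds the orange pin, the other the black one. Three drill bits stand up to 42 mm out of it at y = 77 mm.
- pin: Loose locating pin with an orange handle, standing upright in one of the stand's holes, 0.09 kg. Origin at the centre of the underside of its shoulder, z up to the handle. Shank 12 mm diameter, 42 mm long below the origin, nose tapered over the last 4 mm; shoulder 24 mm diameter, 5 mm thick; round handle 18 mm diameter, from 5 to 39 mm above the origin.
- pin_tip (a point): Centre of the pin's nose, 42 mm below its origin.
- pin_grip (a point): Point on the pin's axis to grip, 27.5 mm above its origin, in the handle.
- spare_pin: Similar pin with a black handle, 10 mm shank, standing in the other hole of the stand; not used, leave it there. Origin at the underside of its shoulder.
- oil: Yellow oil bottle, 56 mm diameter, 150 mm high; bystander. Origin at the centre of its underside.
- jar: Glass screw jar, 70 mm diameter, 85 mm high; bystander. Origin at the centre of its underside.
- spray: Spray can, 60 mm diameter, 170 mm high; bystander. Origin at the centre of its underside.
- hammer: Hammer lying on the bench, wooden handle, 260 mm long; bystander. Origin at mid length, underside.
- screwdriver: Red screwdriver lying on the bench, 200 mm long; bystander. Origin at mid length, underside.
Mind the look-alikes: they are no part of the job. There is more than one size of the pin; the job needs the smaller. Leave any turquoise look-alike of the workpiece alone.

How it is judged:
On the way, in this order (a step that is already met when the one before it is completed fails the run):
1. the workpiece head is trapped home between the V block and the end stop, and the clamp knob is tight (x of stop_face in the frame of workpiece above -0.0125 m and x of workpiece in the frame of jig above -0.0025 m and value of joint clamp_knob above 1.05 rad), for 0.2 s.
2. the leaf is swung shut onto the workpiece (value of joint leaf below 0.1 rad), for 0.2 s.
3. the locating pin has gone through the leaf into the jig's block (horizontal distance between pin_tip and jig_hole below 0.004 m and angle between pin's own z axis and vertical below 0.08 rad and z of pin_tip in the frame of jig below 0.045 m), for 0.1 s.
At the end, for the whole second after the job is handed in: Head within 2.5 mm of the V block and the stop within 2.5 mm of the head, knob past 1.05 rad; pin upright through the leaf in the block, shoulder within 5 mm of the leaf's hole mouth; leaf pressed shut (below 0.02 rad), fingers still bearing on pin or leaf (over 2 N) (all of step 1 and all of step 3 and value of joint leaf below 0.02 rad and distance between pin and leaf_hole below 0.005 m and (contact force between the fingers and pin above 2 N or contact force between the fingers and leaf above 2 N)); the arm keeps its last pose, push and grip.
It fails at once if a bystander on the bench is disturbed (moved over 25 mm) (distance of any of oil, jar, spray, hammer, screwdriver, spare_pin from where it was at the start of the episode above 0.025 m).
It also fails if it takes over 70 s, if anything falls off the work surface, if the arm or the gripper's body presses on something with over 40 N, if the wrist force passes 120 N, or if a joint passes its speed limit or range.

## Working session

There is one attempt and no reset: what is moved stays moved. The work goes in short steps, Python scripts to look and compute and a shell command to move; the robot and the scene stay as the last step left them, time stands still between calls to the robot, and variables do not carry over. Pictures are saved under pics/ and viewed, and the job is handed in when it is done.

```bash
ls; mkdir -p pics
python3 - <<'E'
from rig import ctrl
import cv2
s=ctrl.get_state();print(s)
for n in ["side","top","wrist"]:
    c=ctrl.get_calibration(n);print(n,c)
    im=ctrl.get_image(n);cv2.imwrite(f"pics/{n}0.png",im[:,:,::-1])
E
```

```text
pics
{'time': 0.0, 'joints': array([ 1.11640736,  0.33291097, -0.06470865,  1.46096614,  0.02158417,
        1.3498999 , -0.08844828]), 'joint_velocities': array([ 0.00173718,  0.00162045,  0.00294597, -0.00056433, -0.00216905,
       -0.00166137,  0.00058564]), 'joint_torque': array([-9.48494267e-05, -6.23249316e+01,  2.43053329e-02, -3.89891768e+01,
       -6.13532471e-02,  3.97602143e-02,  1.56516517e-04]), 'tool_pos': array([ 0.26151738, -0.56751241,  0.40391749]), 'tool_rot': array([ 1.98283635,  0.43648902, -1.98358498]), 'force': array([-0.11271222, -0.61107629,  0.13017395]), 'ft_torque': array([ 0.00372734, -0.00876714,  0.03604828]), 'finger_gap': 0.08713308765990485}
side {'mtx': array([[609.24215485,   0.        , 323.01490908],
       [  0.        , 609.24215485, 234.49804032],
       [  0.        ,   0.        ,   1.        ]]), 'k1': 0.042542170214222116, 'R': array([[-0.98204484, -0.1874547 ,  0.02118174],
       [-0.13186574,  0.60181924, -0.78767063],
       [ 0.13490498, -0.77632103, -0.61573234]]), 't': array([0.60689534, 0.15489119, 1.49066303])}
top {'mtx': array([[529.07401839,   0.        , 315.47019884],
       [  0.        , 529.07401839, 230.9221274 ],
       [  0.        ,   0.        ,   1.        ]]), 'k1': -0.11379056313343727, 'R': array([[ 0.00324961, -0.99999205, -0.00231109],
       [-0.97633882, -0.00267301, -0.2162299 ],
       [ 0.216222  ,  0.00295907, -0.97633974]]), 't': array([0.00206584, 0.6251184 , 1.17627527])}
wrist {'mtx': array([[342.44769359,   0.        , 317.53448399],
       [  0.        , 342.44769359, 242.13750239],
       [  0.        ,   0.        ,   1.        ]]), 'k1': -0.05647228538463149, 'R': array([[ 0.41807496, -0.90840915, -0.00247927],
       [-0.86711565, -0.39988112,  0.29699418],
       [-0.27078365, -0.12201601, -0.95487607]]), 't': array([-0.6250057 , -0.03630117,  0.39268725])}
```

View pics/top0.png

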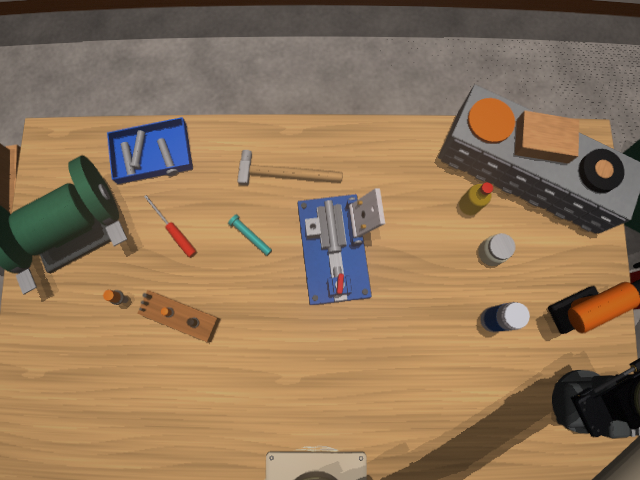

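View pics/side0.png

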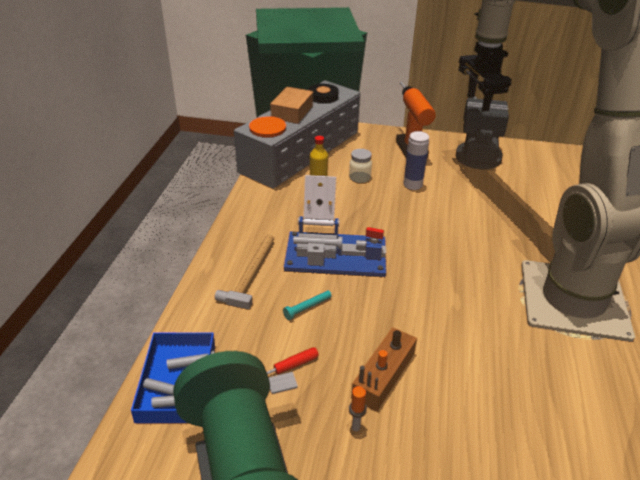

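View pics/wrist0.png

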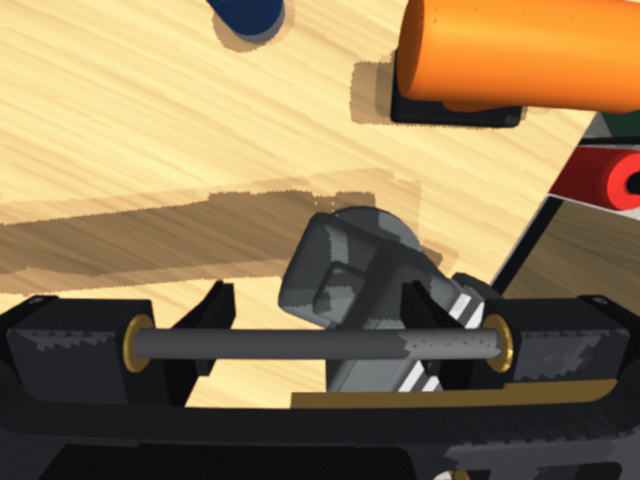

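Run:
```python
import cv2
t=cv2.imread("pics/top0.png");s=cv2.imread("pics/side0.png")
cv2.imwrite("pics/c1.png",cv2.resize(t[180:320,280:400],None,fx=5,fy=5,interpolation=cv2.INTER_CUBIC)[:600*2])
a=cv2.resize(t[185:315,285:395],None,fx=4.6,fy=4.6,interpolation=cv2.INTER_CUBIC)
cv2.imwrite("pics/c1.png",a)
cv2.imwrite("pics/c2.png",cv2.resize(t[280:350,95:225],None,fx=6,fy=6,interpolation=cv2.INTER_CUBIC))
cv2.imwrite("pics/c3.png",cv2.resize(s[165:285,270:400],None,fx=5,fy=5,interpolation=cv2.INTER_CUBIC))
cv2.imwrite("pics/c4.png",cv2.resize(s[320:440,330:430],None,fx=5,fy=5,interpolation=cv2.INTER_CUBIC))
```

```text
(no output)
```

View pics/c1.png

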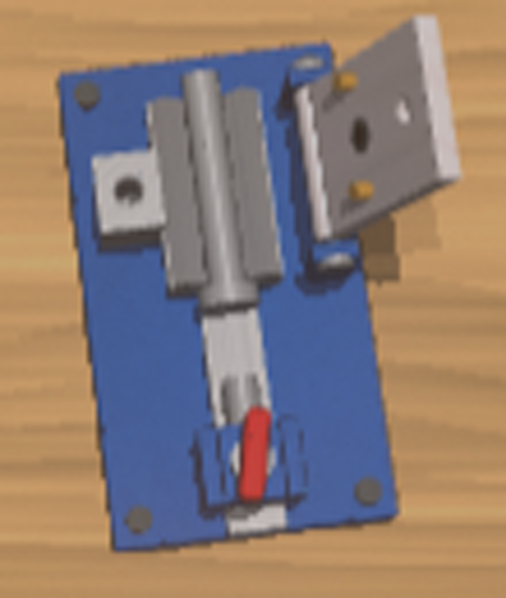

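View pics/c2.png

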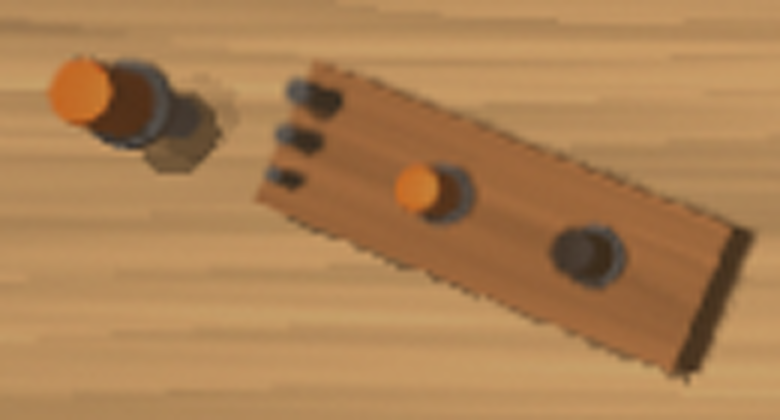

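View pics/c3.png

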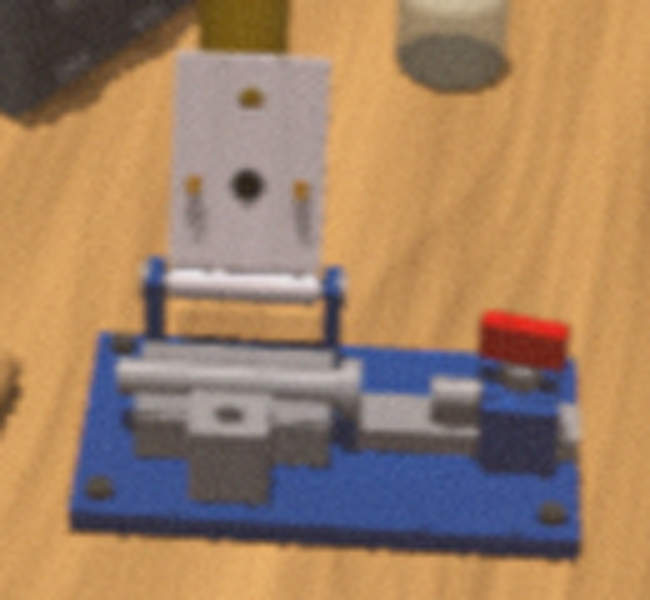

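View pics/c4.png

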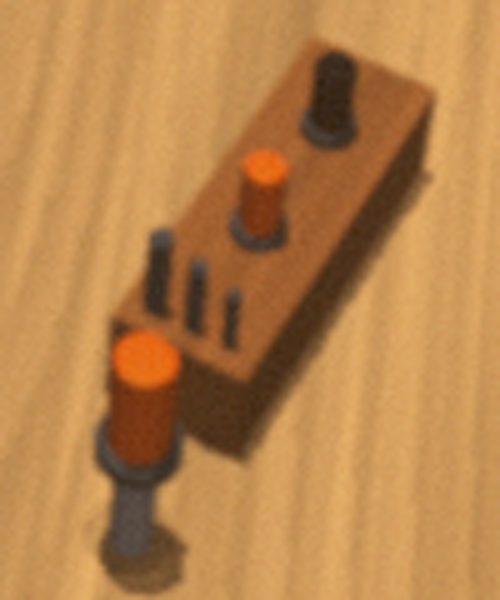

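```bash
cat > h.py <<'E'
import numpy as np, cv2
from scipy.optimize import least_squares
from scipy.spatial.transform import Rotation as Rot
from rig import ctrl
def proj(c,X):
    X=np.atleast_2d(X); p=X@c['R'].T+c['t']; s=p[:,:2]/p[:,2:]
    s=s*(1+c['k1']*(s**2).sum(1,keepdims=True))
    return s@np.diag([c['mtx'][0,0],c['mtx'][1,1]])+c['mtx'][:2,2]
def tri(obs,guess,zfix=None):
    def f(p):
        X=np.array([p[0],p[1],zfix if zfix is not None else p[2]])
        return np.concatenate([(proj(c,X)[0]-u) for c,u in obs])
    g=guess[:2] if zfix is not None else guess
    r=least_squares(f,g); return r.x, r.fun
def J2W(j,P): # j=x,y,yaw
    c,s=np.cos(j[2]),np.sin(j[2]); P=np.atleast_2d(P)
    return np.c_[j[0]+c*P[:,0]-s*P[:,1], j[1]+s*P[:,0]+c*P[:,1], P[:,2]]
E
python3 - <<'E'
from h import *
T=ctrl.get_calibration("top");S=ctrl.get_calibration("side")
c1=lambda x,y:np.array([(x+.5)/4.6+285-.5,(y+.5)/4.6+185-.5])
c3=lambda x,y:np.array([(x+.5)/5+270-.5,(y+.5)/5+165-.5])
c2=lambda x,y:np.array([(x+.5)/6+95-.5,(y+.5)/6+280-.5])
c4=lambda x,y:np.array([(x+.5)/5+330-.5,(y+.5)/5+320-.5])
pt=[(c1(128,190),[50,45,60]),(c1(60,74),[130,75,16]),(c1(329,44),[130,-75,16]),(c1(113,548),[-130,75,16]),(c1(398,517),[-130,-75,16])]
ps=[(c3(230,413),[50,45,60]),(c3(580,544),[-130,75,16]),(c3(73,518),[130,75,16]),(c3(100,335),[130,-75,16]),(c3(577,358),[-130,-75,16])]
def res(j,which):
    r=[]
    if 'T' in which:r+=[proj(T,J2W(j,np.array([p])/1e3))[0]-u for u,p in pt]
    if 'S' in which:r+=[proj(S,J2W(j,np.array([p])/1e3))[0]-u for u,p in ps]
    return np.concatenate(r)
for w in ['T','S','TS']:
    r=least_squares(res,[.5,-.03,.1],args=(w,));j=r.x;print(w,j,np.round(r.fun,1))
np.save('jig.npy',j)
def leafP(x,d,off,th): # off along inner normal
    return np.array([[x,-55+d*np.cos(th)+off*np.sin(th),66+d*np.sin(th)-off*np.cos(th)]])/1e3
L=[(T,c1(418,18),(90,122,6)),(T,c1(442,178),(10,122,6)),(T,c1(437,15),(90,122,-6)),(T,c1(460,178),(10,122,-6)),(S,c3(175,52),(90,122,6)),(S,c3(330,62),(10,122,6))]
f=lambda th:np.concatenate([proj(c,J2W(j,leafP(*a,th[0])))[0]-u for c,u,a in L])
r=least_squares(f,[1.9]);print('leaf',r.x,np.round(r.fun,1))
inv=lambda X:(np.array([[np.cos(j[2]),np.sin(j[2])],[-np.sin(j[2]),np.cos(j[2])]])@(np.array(X)[:2]-j[:2]))
for n,u,z in [('knobc',c1(256,453),.0945),('k+',c1(259,412),.0945),('k-',c1(252,498),.0945),('nose',c1(240,377),.053),('headend',c1(230,303),.055),('shankend',c1(200,72),.052)]:
    x,e=tri([(T,u)],[.5,0],z);print(n,x,'jig',inv(x))
u=c2(417,188);v=c4(265,168)
print('pin',tri([(T,u),(S,v)],[.4,.3,.09]),tri([(T,u)],[.4,.3],.089),tri([(S,v)],[.4,.3],.089))
for n,u in [('blk',c2(572,250))]: print(n,tri([(T,u)],[.4,.3],.089))
print('stand',[tri([(T,c2(*q))],[.4,.3],.05)[0] for q in [(315,62),(260,198),(752,232),(685,378)]])
print('big',tri([(T,c2(82,92)),(S,c4(146,358))],[.4,.3,.09]))
E
```

```text
T [ 0.59471757 -0.03980769  0.12023695] [ 0.1  0.1 -0.6 -0.5  0.6 -0.7 -0.2  0.8  0.1  0.2]
S [ 0.59059611 -0.03413772  0.13083684] [ 0.3  1.   1.1 -0.2 -1.1 -0.6 -0.5 -0.4  0.3  0. ]
TS [ 0.59293166 -0.03839398  0.1237439 ] [-0.5  0.9 -1.4  0.3 -0.1 -0.1 -0.6  1.7 -0.3  0.8 -0.4 -0.3  0.1 -1.2
 -1.8 -2.1 -0.7 -1.7 -0.2 -0.8]
leaf [1.99110178] [-0.5  0.4 -0.3  1.1  0.1  1.2  0.5  1.  -0.1 -0.3 -0.1 -0.6]
knobc [ 0.49896932 -0.05244877] jig [-0.09497861 -0.00234971]
k+ [ 0.51923155 -0.05404545] jig [-0.0750684  -0.00643511]
k- [ 0.47687371 -0.05036681] jig [-0.1166483   0.00244356]
nose [ 0.54291191 -0.04634994] jig [-0.05061926 -0.00172128]
headend [ 0.58093564 -0.04133452] jig [-0.01226724 -0.00143741]
shankend [ 0.70470383 -0.02624971] jig [ 0.11241645 -0.00174444]
pin (array([0.43278397, 0.34694651, 0.08681705]), array([-0.03096772,  0.57788987, -0.50057632, -0.10024115])) (array([0.43394883, 0.3463148 ]), array([-2.84217094e-14, -5.68434189e-14])) (array([0.43173081, 0.34892679]), array([5.68434189e-14, 0.00000000e+00]))
blk (array([0.41150598, 0.28583816]), array([-2.84217094e-14,  0.00000000e+00]))
stand [array([0.48531316, 0.40142789]), array([0.43170481, 0.42015034]), array([0.42103575, 0.22503857]), array([0.36497038, 0.24905888])]
big (array([0.4649172 , 0.46979509, 0.1137873 ]), array([-0.02865566,  0.57854188, -0.45920734, -0.10009724]))
```

Run:
```python
from h import *
s=ctrl.get_state();R=Rot.from_rotvec(s['tool_rot']).as_matrix();print(R.round(3))
c=ctrl.get_calibration('wrist');C=-c['R'].T@c['t'];print(C,'in tool',R.T@(C-s['tool_pos']));print((c['R']@R).round(3))
```

```text
[[-0.001  0.419 -0.908]
 [ 0.001 -0.908 -0.419]
 [-1.    -0.001  0.   ]]
[ 0.33616736 -0.53438572  0.38431161] in tool [ 0.01983512  0.00113336 -0.08168041]
[[ 0.001  1.     0.   ]
 [-0.297 -0.     0.955]
 [ 0.955 -0.001  0.297]]
```

```bash
python3 -m handwheel '[{"tx":0.9,"ty":2.6,"wz":0.14},{"tx":0.9,"ty":2.6,"wz":0.14},{"tx":0.9,"ty":2.6,"wz":0.14},{"tx":0.9,"ty":2.6,"wz":0.14},{"tx":0.9,"ty":2.6,"wz":0.14},{"tx":0.9,"ty":2.6,"wz":0.14},{"tx":0.9,"ty":2.6,"wz":0.14},{"tx":0.9,"ty":2.6,"wz":0.14},{"tx":0.9,"ty":2.6,"wz":0.14},{"tx":0.9,"ty":2.6,"wz":0.14}]' 20; python3 -c "
from rig import ctrl;print(ctrl.get_state()['joints'])"
```

```text
[ 1.11640872  0.33272097 -0.06469034  1.46071795  0.02163833  1.34988818
 -0.08848161]validation failed for argument at $[0]...
```

```bash
python3 -m handwheel '[{"hand":8.7,"tx":0.9,"ty":2.6,"tz":0,"wx":0,"wy":0,"wz":0.14},{"hand":8.7,"tx":0.9,"ty":2.6,"tz":0,"wx":0,"wy":0,"wz":0.14},{"hand":8.7,"tx":0.9,"ty":2.6,"tz":0,"wx":0,"wy":0,"wz":0.14},{"hand":8.7,"tx":0.9,"ty":2.6,"tz":0,"wx":0,"wy":0,"wz":0.14},{"hand":8.7,"tx":0.9,"ty":2.6,"tz":0,"wx":0,"wy":0,"wz":0.14},{"hand":8.7,"tx":0.9,"ty":2.6,"tz":0,"wx":0,"wy":0,"wz":0.14},{"hand":8.7,"tx":0.9,"ty":2.6,"tz":0,"wx":0,"wy":0,"wz":0.14},{"hand":8.7,"tx":0.9,"ty":2.6,"tz":0,"wx":0,"wy":0,"wz":0.14},{"hand":8.7,"tx":0.9,"ty":2.6,"tz":0,"wx":0,"wy":0,"wz":0.14},{"hand":8.7,"tx":0.9,"ty":2.6,"tz":0,"wx":0,"wy":0,"wz":0.14}]' 20; python3 -c "
from rig import ctrl;print(ctrl.get_state()['joints'])"
```

```text
time: 1.15
tool_pos: [0.3507, -0.2998, 0.4005]
tool_rot: [0.975, 1.343, -0.984]
force: [0.6, -0.3, 0.4]
finger_gap: 0.0868
[ 0.97727378 -0.00694568 -0.36625281  1.86001907  0.00294616  1.29144354
  0.91874201]
```

```bash
python3 -m handwheel '[{"hand":8.7,"tx":1.5,"ty":2.5,"tz":0,"wx":0,"wy":0,"wz":0.13},{"hand":8.7,"tx":1.5,"ty":2.5,"tz":0,"wx":0,"wy":0,"wz":0.13},{"hand":8.7,"tx":1.5,"ty":2.5,"tz":0,"wx":0,"wy":0,"wz":0.13},{"hand":8.7,"tx":1.5,"ty":2.5,"tz":0,"wx":0,"wy":0,"wz":0.13},{"hand":8.7,"tx":1.5,"ty":2.5,"tz":0,"wx":0,"wy":0,"wz":0.13},{"hand":8.7,"tx":1.5,"ty":2.5,"tz":0,"wx":0,"wy":0,"wz":0.13},{"hand":8.7,"tx":1.5,"ty":2.5,"tz":0,"wx":0,"wy":0,"wz":0.13},{"hand":8.7,"tx":1.5,"ty":2.5,"tz":0,"wx":0,"wy":0,"wz":0.13},{"hand":8.7,"tx":1.5,"ty":2.5,"tz":0,"wx":0,"wy":0,"wz":0.13},{"hand":8.7,"tx":0,"ty":0,"tz":0,"wx":0,"wy":0,"wz":0}]' 20
cat >> h.py <<'E'
def tool(p=True):
    s=ctrl.get_state();R=Rot.from_rotvec(s['tool_rot']).as_matrix()
    if p:print('t',round(s['time'],2),'pos',s['tool_pos'].round(4),'grasp',(s['tool_pos']+.164*R[:,0]).round(4),'x',R[:,0].round(3),'jaw yaw',round(np.arctan2(R[1,1],R[0,1]),3),'j',s['joints'].round(2),'F',s['force'].round(1),'gap',round(s['finger_gap'],4))
    return s,R
def snap(n,f):
    c=ctrl.get_calibration(n);im=ctrl.get_image(n);cv2.imwrite(f'pics/{f}.png',im[:,:,::-1]);np.save(f'pics/{f}.npy',c,allow_pickle=True);return c
def cal(f): return np.load(f'pics/{f}.npy',allow_pickle=True).item()
E
python3 -c "
from h import *
tool();snap('wrist','w1')"
```

```text
time: 2.15
tool_pos: [0.4892, -0.0607, 0.3999]
tool_rot: [0.021, 1.57, -0.032]
force: [-0.5, 0.0, -0.2]
finger_gap: 0.0869
t 2.15 pos [ 0.4892 -0.0607  0.3999] grasp [ 0.4893 -0.0618  0.2359] x [ 0.001 -0.007 -1.   ] jaw yaw 1.537 j [ 0.67  0.09 -0.67  1.78  0.06  1.29  1.52] F [-0.5  0.  -0.2] gap 0.0869
```

View pics/w1.png

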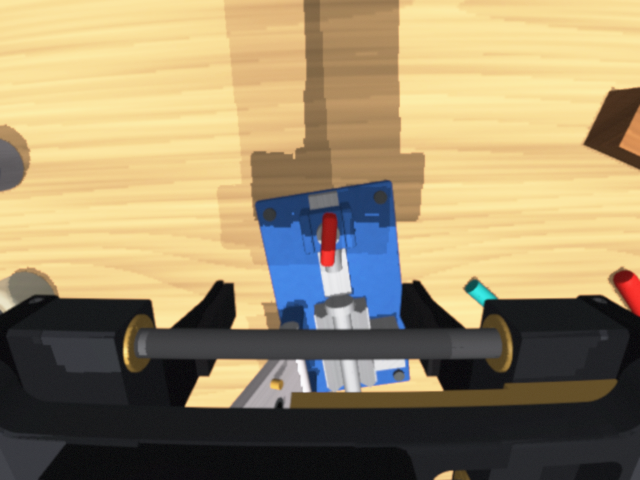

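```bash
python3 -c "
import cv2
a=cv2.imread('pics/w1.png');cv2.imwrite('pics/w1c.png',cv2.resize(a[175:315,250:410],None,fx=4,fy=4,interpolation=cv2.INTER_CUBIC))"
```

```text
(no output)
```

View pics/w1c.png

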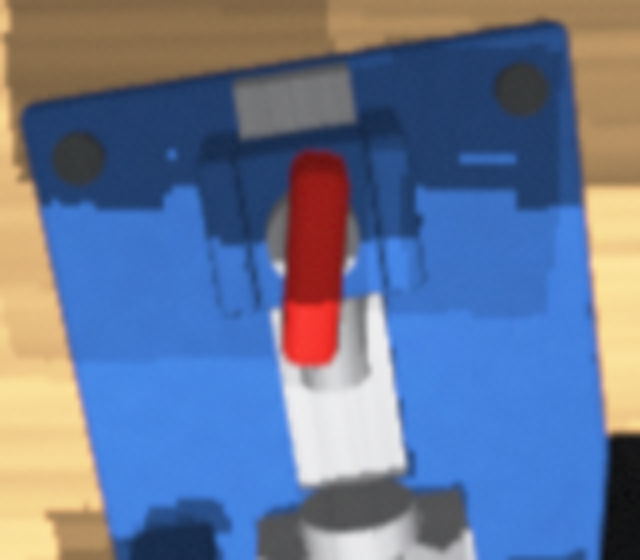

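Run:
```python
from h import *
c=cal('w1');q=lambda x,y:np.array([(x+.5)/4+250-.5,(y+.5)/4+175-.5])
P={}
for n,u,z in [('far',q(311,364),.0945),('nearA',q(321,172),.0945),('nearbot',q(321,152),.0685),('l1',q(293,200),.0945),('l2',q(285,345),.0945),('r1',q(349,200),.0945),('r2',q(336,345),.0945),
 ('jc1',q(23,108),.016),('jc2',q(567,28),.016),('nose',q(335,388),.044)]:
    x,_=tri([(c,u)],[.5,0],z);P[n]=x;print(n,x.round(4))
for a,b in [('nearA','far'),('l1','l2'),('r1','r2')]:
    d=P[b]-P[a];print(a,b,np.arctan2(d[1],d[0]),np.hypot(*d))
d=P['jc2']-P['jc1'];print('jig yaw',np.arctan2(-d[0],d[1]),np.hypot(*d), (P['jc1']+P['jc2'])/2)
for j in ([.59472,-.03981,.1202],np.load('jig.npy')): print(J2W(j,[[-.130,0,.016],[-.095,0,.08]]))
```

```text
far [ 0.5185 -0.0558]
nearA [ 0.4748 -0.0526]
nearbot [ 0.4761 -0.0519]
l1 [ 0.4807 -0.0587]
l2 [ 0.5138 -0.0615]
r1 [ 0.4811 -0.0467]
r2 [ 0.5142 -0.0502]
jc1 [ 0.4727 -0.1305]
jc2 [0.4561 0.0152]
nose [ 0.545  -0.0491]
nearA far -0.07434968908389591 0.043868692402323675
l1 l2 -0.08304884993342766 0.033202754933849284
r1 r2 -0.10434529391535706 0.03324268436084195
jig yaw 0.1136564410943516 0.14668777376384223 [ 0.46442503 -0.05764947]
[[ 0.46565799 -0.0553984   0.016     ]
 [ 0.50040546 -0.05120152  0.08      ]]
[[ 0.4639257  -0.05443966  0.016     ]
 [ 0.49865808 -0.05011967  0.08      ]]
```

```bash
python3 -m handwheel '[{"hand":8.7,"tx":0.4,"ty":0.4,"tz":0,"wx":0.007,"wy":0,"wz":-0.054},{"hand":8.7,"tx":0.4,"ty":0.4,"tz":-2,"wx":0,"wy":0,"wz":0},{"hand":8.7,"tx":0,"ty":0,"tz":-3,"wx":0,"wy":0,"wz":0},{"hand":8.7,"tx":0,"ty":0,"tz":-3,"wx":0,"wy":0,"wz":0},{"hand":8.7,"tx":0,"ty":0,"tz":-3,"wx":0,"wy":0,"wz":0},{"hand":8.7,"tx":0,"ty":0,"tz":-3,"wx":0,"wy":0,"wz":0},{"hand":8.7,"tx":0,"ty":0,"tz":-1,"wx":0,"wy":0,"wz":0},{"hand":8.7,"tx":0,"ty":0,"tz":0,"wx":0,"wy":0,"wz":0},{"hand":4,"tx":0,"ty":0,"tz":0,"wx":0,"wy":0,"wz":0},{"hand":4,"tx":0,"ty":0,"tz":0,"wx":0,"wy":0,"wz":0}]' 20; python3 -c "
from h import *
tool();snap('wrist','w2')"
```

```text
time: 3.2
tool_pos: [0.4943, -0.0629, 0.2469]
tool_rot: [0.09, 1.568, -0.099]
force: [0.6, -0.1, 0.3]
finger_gap: 0.0774
t 3.2 pos [ 0.4943 -0.0629  0.2469] grasp [ 0.4944 -0.0638  0.0829] x [ 0.001 -0.006 -1.   ] jaw yaw 1.451 j [ 0.61  0.28 -0.64  1.94  0.2   0.99  1.33] F [ 0.6 -0.1  0.3] gap 0.0774
```

View pics/w2.png

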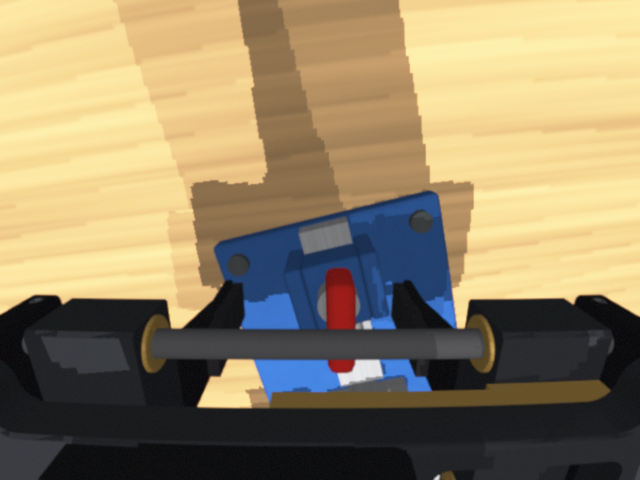

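```bash
python3 -m handwheel '[{"hand":7.7,"tx":0.3,"ty":1.0,"tz":0,"wx":0.006,"wy":0,"wz":0.035},{"hand":7.7,"tx":0,"ty":0,"tz":0,"wx":0,"wy":0,"wz":0},{"hand":1.0,"tx":0,"ty":0,"tz":0,"wx":0,"wy":0,"wz":0},{"hand":1,"tx":0,"ty":0,"tz":0,"wx":0,"wy":0,"wz":0},{"hand":1,"tx":0,"ty":0,"tz":0,"wx":0,"wy":0,"wz":0},{"hand":1,"tx":0,"ty":0,"tz":0,"wx":0,"wy":0,"wz":0},{"hand":1,"tx":0,"ty":0,"tz":0,"wx":0,"wy":0,"wz":0},{"hand":1,"tx":0,"ty":0,"tz":0,"wx":0,"wy":0,"wz":0},{"hand":1,"tx":0,"ty":0,"tz":0,"wx":0,"wy":0,"wz":0},{"hand":1,"tx":0,"ty":0,"tz":0,"wx":0,"wy":0,"wz":0}]' 25; python3 -c "
from h import *
tool();snap('wrist','w3')"
```

```text
time: 4.25
tool_pos: [0.4985, -0.0526, 0.2495]
tool_rot: [0.063, 1.565, -0.066]
force: [-0.5, -12.0, 0.5]
finger_gap: 0.0212
t 4.25 pos [ 0.4985 -0.0526  0.2495] grasp [ 0.4993 -0.0529  0.0855] x [ 0.005 -0.002 -1.   ] jaw yaw 1.489 j [ 0.6   0.28 -0.65  1.93  0.2   0.99  1.34] F [ -0.5 -12.    0.5] gap 0.0212
```

View pics/w3.png

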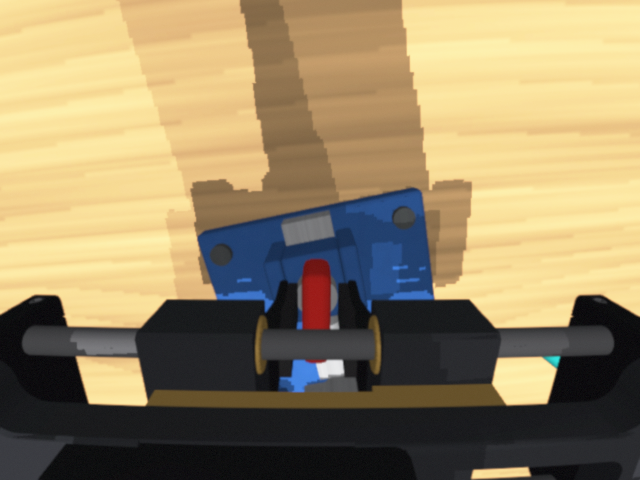

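```bash
python3 -m handwheel '[{"hand":1,"tx":0,"ty":-0.2,"tz":-0.2,"wx":0.002,"wy":0.005,"wz":0},{"hand":1,"tx":0,"ty":-0.1,"tz":0,"wx":0,"wy":0,"wz":0},{"hand":1.0,"tx":0,"ty":0,"tz":0,"wx":0,"wy":0,"wz":0},{"hand":1,"tx":0,"ty":0,"tz":0,"wx":0,"wy":0,"wz":0},{"hand":1,"tx":0,"ty":0,"tz":0,"wx":0,"wy":0,"wz":0},{"hand":1,"tx":0,"ty":0,"tz":0,"wx":0,"wy":0,"wz":0},{"hand":1,"tx":0,"ty":0,"tz":0,"wx":0,"wy":0,"wz":0},{"hand":1,"tx":0,"ty":0,"tz":0,"wx":0,"wy":0,"wz":0},{"hand":1,"tx":0,"ty":0,"tz":0,"wx":0,"wy":0,"wz":0},{"hand":1,"tx":0,"ty":0,"tz":0,"wx":0,"wy":0,"wz":0}]' 25; python3 -c "
from h import *
tool()"
```

```text
time: 5.3
tool_pos: [0.5007, -0.0538, 0.251]
tool_rot: [0.066, 1.564, -0.062]
force: [0.3, 0.8, 1.8]
finger_gap: 0.013
t 5.3 pos [ 0.5007 -0.0538  0.251 ] grasp [ 0.5018 -0.0534  0.087 ] x [ 0.006  0.002 -1.   ] jaw yaw 1.489 j [ 0.6   0.28 -0.65  1.92  0.2   0.99  1.35] F [0.3 0.8 1.8] gap 0.013
```

```bash
python3 -m handwheel '[{"hand":1,"tx":0.4,"ty":0.05,"tz":-0.05,"wx":0,"wy":0.002,"wz":0},{"hand":1,"tx":0.4,"ty":0.05,"tz":-0.05,"wx":0,"wy":0,"wz":0},{"hand":1.0,"tx":0.4,"ty":0.05,"tz":-0.05,"wx":0,"wy":0,"wz":0},{"hand":1,"tx":0.4,"ty":0.05,"tz":-0.05,"wx":0,"wy":0,"wz":0},{"hand":1,"tx":0.4,"ty":0.05,"tz":-0.05,"wx":0,"wy":0,"wz":0},{"hand":1,"tx":0.4,"ty":0.05,"tz":-0.05,"wx":0,"wy":0,"wz":0},{"hand":1,"tx":0.4,"ty":0.05,"tz":-0.05,"wx":0,"wy":0,"wz":0},{"hand":1,"tx":0,"ty":0,"tz":0,"wx":0,"wy":0,"wz":0},{"hand":1,"tx":0,"ty":0,"tz":0,"wx":0,"wy":0,"wz":0},{"hand":1,"tx":0,"ty":0,"tz":0,"wx":0,"wy":0,"wz":0}]' 30; python3 -c "
from h import *
tool()"
```

```text
time: 6.3
tool_pos: [0.5313, -0.0496, 0.251]
tool_rot: [0.065, 1.563, -0.064]
force: [0.4, 1.5, 2.3]
finger_gap: 0.0128
t 6.3 pos [ 0.5313 -0.0496  0.251 ] grasp [ 0.5323 -0.0495  0.087 ] x [ 0.006  0.    -1.   ] jaw yaw 1.489 j [ 0.56  0.35 -0.64  1.85  0.24  1.02  1.31] F [0.4 1.5 2.3] gap 0.0128
```

```bash
python3 -m handwheel '[{"hand":1,"tx":0.3,"ty":0.035,"tz":-0.05,"wx":0,"wy":0.003,"wz":0},{"hand":1,"tx":0.3,"ty":0.035,"tz":-0.05,"wx":0,"wy":0,"wz":0},{"hand":1.0,"tx":0.3,"ty":0.035,"tz":-0.05,"wx":0,"wy":0,"wz":0},{"hand":1,"tx":0.2,"ty":0.03,"tz":-0.05,"wx":0,"wy":0,"wz":0},{"hand":1,"tx":0.2,"ty":0.03,"tz":-0.05,"wx":0,"wy":0,"wz":0},{"hand":1,"tx":0.2,"ty":0.03,"tz":-0.05,"wx":0,"wy":0,"wz":0},{"hand":1,"tx":0.2,"ty":0.03,"tz":-0.03,"wx":0,"wy":0,"wz":0},{"hand":1,"tx":0.2,"ty":0.02,"tz":-0.03,"wx":0,"wy":0,"wz":0},{"hand":1,"tx":0.2,"ty":0.02,"tz":-0.03,"wx":0,"wy":0,"wz":0},{"hand":1,"tx":0.2,"ty":0.02,"tz":-0.03,"wx":0,"wy":0,"wz":0}]' 30; python3 -c "
from h import *
tool();snap('wrist','w4');snap('side','s4');snap('top','t4')
a=cv2.imread('pics/t4.png')[185:315,285:395];b=cv2.imread('pics/s4.png')[200:290,270:400]
cv2.imwrite('pics/s4c.png',cv2.resize(b,None,fx=5,fy=5,interpolation=cv2.INTER_CUBIC))
"
```

```text
time: 7.3
tool_pos: [0.5463, -0.0469, 0.2508]
tool_rot: [0.059, 1.598, -0.074]
force: [-12.5, -0.7, 16.0]
finger_gap: 0.0127
t 7.3 pos [ 0.5463 -0.0469  0.2508] grasp [ 0.5415 -0.0483  0.0869] x [-0.029 -0.008 -1.   ] jaw yaw 1.487 j [ 0.53  0.39 -0.63  1.8   0.26  1.07  1.29] F [-12.5  -0.7  16. ] gap 0.0127
```

View pics/s4c.png

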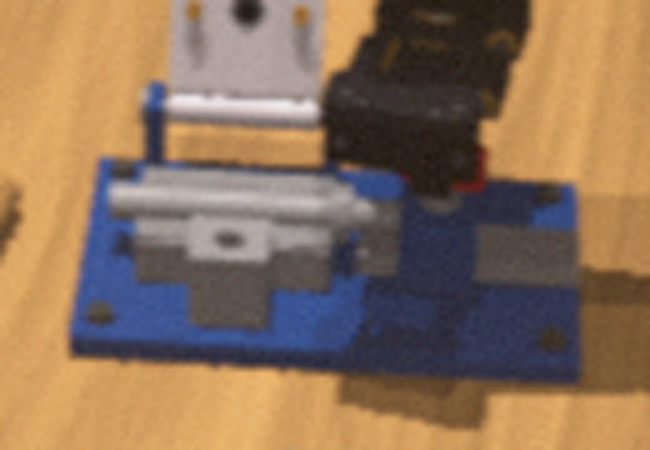

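View pics/w4.png

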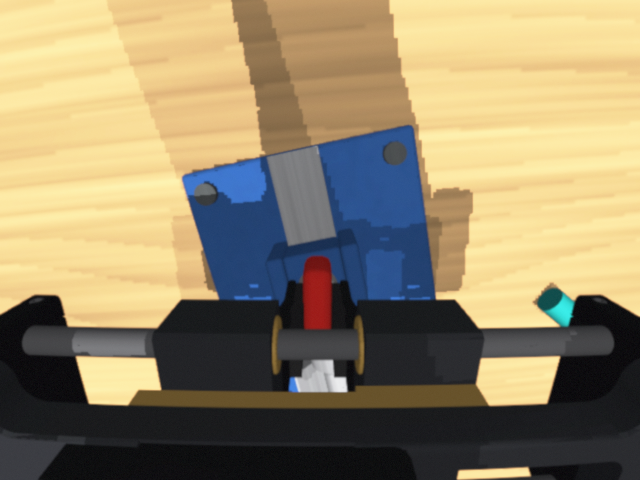

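```bash
python3 -m handwheel '[{"hand":1,"tx":-0.3,"ty":0,"tz":-0.1,"wx":0.008,"wy":-0.029,"wz":0},{"hand":1,"tx":0.1,"ty":0,"tz":-0.05,"wx":0,"wy":0,"wz":-0.1},{"hand":1.0,"tx":0.05,"ty":-0.02,"tz":-0.03,"wx":0,"wy":0,"wz":-0.1},{"hand":1,"tx":0.05,"ty":-0.02,"tz":-0.03,"wx":0,"wy":0,"wz":-0.1},{"hand":1,"tx":0.05,"ty":-0.02,"tz":-0.03,"wx":0,"wy":0,"wz":-0.1},{"hand":1,"tx":0.05,"ty":-0.02,"tz":-0.03,"wx":0,"wy":0,"wz":-0.1},{"hand":1,"tx":0.05,"ty":-0.02,"tz":-0.03,"wx":0,"wy":0,"wz":-0.1},{"hand":1,"tx":0.05,"ty":-0.02,"tz":-0.03,"wx":0,"wy":0,"wz":-0.1},{"hand":1,"tx":0.05,"ty":-0.02,"tz":-0.03,"wx":0,"wy":0,"wz":-0.1},{"hand":1,"tx":0.05,"ty":-0.02,"tz":-0.03,"wx":0,"wy":0,"wz":-0.1}]' 50; python3 -c "
from h import *
s,R=tool();print(s['ft_torque'])
"
```

```text
time: 8.45
tool_pos: [0.5431, -0.0506, 0.251]
tool_rot: [0.791, 1.438, -0.802]
force: [-5.7, 0.3, 8.8]
finger_gap: 0.0127
t 8.45 pos [ 0.5431 -0.0506  0.251 ] grasp [ 0.5402 -0.0502  0.087 ] x [-0.018  0.003 -1.   ] jaw yaw 0.551 j [ 0.42  0.35 -0.48  1.82  0.18  1.04  0.42] F [-5.7  0.3  8.8] gap 0.0127
[0.24610714 1.06103566 0.07999463]
```

```bash
python3 -m handwheel '[{"hand":1,"tx":0.05,"ty":0,"tz":-0.05,"wx":0,"wy":-0.003,"wz":-0.08},{"hand":1,"tx":0.05,"ty":0,"tz":-0.05,"wx":0,"wy":-0.003,"wz":-0.08},{"hand":1.0,"tx":0.05,"ty":-0.02,"tz":-0.03,"wx":0,"wy":-0.003,"wz":-0.08},{"hand":1,"tx":0,"ty":-0.02,"tz":-0.03,"wx":0,"wy":-0.002,"wz":-0.08},{"hand":1,"tx":0,"ty":0,"tz":-0.03,"wx":0,"wy":0,"wz":0},{"hand":1,"tx":0,"ty":0,"tz":-0.03,"wx":0,"wy":0,"wz":0},{"hand":1,"tx":0,"ty":0,"tz":-0.03,"wx":0,"wy":0,"wz":0},{"hand":1,"tx":0,"ty":0,"tz":-0.03,"wx":0,"wy":0,"wz":0},{"hand":1,"tx":0,"ty":0,"tz":-0.03,"wx":0,"wy":0,"wz":0},{"hand":1,"tx":0,"ty":0,"tz":-0.03,"wx":0,"wy":0,"wz":0}]' 50; python3 -c "
from h import *
s,R=tool();print(s['ft_torque'])
"
```

```text
time: 9.45
tool_pos: [0.5418, -0.0507, 0.251]
tool_rot: [1.037, 1.32, -1.049]
force: [-1.5, -1.1, 6.6]
finger_gap: 0.0127
t 9.45 pos [ 0.5418 -0.0507  0.251 ] grasp [ 0.5395 -0.0504  0.0871] x [-0.014  0.002 -1.   ] jaw yaw 0.226 j [ 0.38  0.34 -0.43  1.82  0.16  1.03  0.11] F [-1.5 -1.1  6.6] gap 0.0127
[0.16607371 0.28286147 0.9810211 ]
```

```bash
python3 -m handwheel '[{"hand":3.5,"tx":0,"ty":0,"tz":0,"wx":0,"wy":0,"wz":0},{"hand":3.5,"tx":0,"ty":0,"tz":0,"wx":0,"wy":0,"wz":0},{"hand":3.5,"tx":0,"ty":0,"tz":0,"wx":0,"wy":0,"wz":0},{"hand":3.5,"tx":0,"ty":0,"tz":2,"wx":0,"wy":0,"wz":0},{"hand":3.5,"tx":0,"ty":0,"tz":4,"wx":0,"wy":0,"wz":0},{"hand":3.5,"tx":0,"ty":0,"tz":4,"wx":0,"wy":0,"wz":0},{"hand":3.5,"tx":-1,"ty":3,"tz":3,"wx":0,"wy":0,"wz":0},{"hand":3.5,"tx":-1,"ty":4,"tz":0,"wx":0,"wy":-0.015,"wz":0},{"hand":3.5,"tx":-1,"ty":4,"tz":0,"wx":0,"wy":0,"wz":0},{"hand":3.5,"tx":-1,"ty":4,"tz":0,"wx":0,"wy":0,"wz":0}]' 20; python3 -c "
from h import *
s,R=tool();snap('wrist','w5');snap('side','s5');snap('top','t5')
a=cv2.imread('pics/t5.png')[185:315,285:395];b=cv2.imread('pics/s5.png')[165:285,270:400]
cv2.imwrite('pics/s5c.png',cv2.resize(b,None,fx=5,fy=5,interpolation=cv2.INTER_CUBIC))
cv2.imwrite('pics/t5c.png',cv2.resize(a,None,fx=4.6,fy=4.6,interpolation=cv2.INTER_CUBIC))
"
```

```text
time: 10.45
tool_pos: [0.4994, 0.0957, 0.3832]
tool_rot: [1.051, 1.306, -1.052]
force: [0.7, -0.2, 0.3]
finger_gap: 0.0349
t 10.45 pos [0.4994 0.0957 0.3832] grasp [0.499  0.096  0.2192] x [-0.003  0.002 -1.   ] jaw yaw 0.213 j [ 0.24  0.13 -0.56  1.77  0.07  1.26 -0.12] F [ 0.7 -0.2  0.3] gap 0.0349
```

View pics/t5c.png

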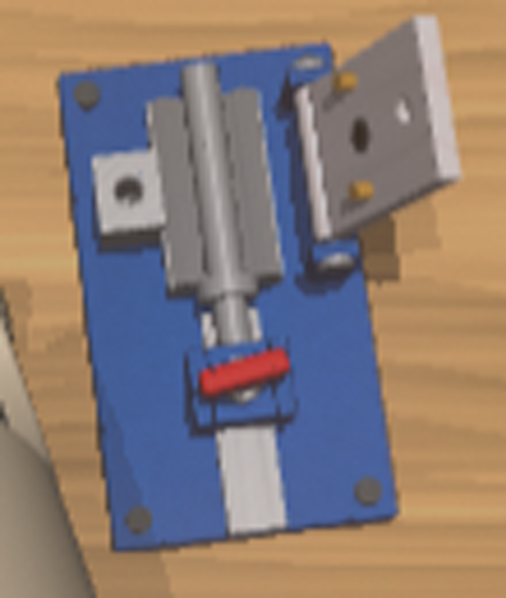

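View pics/s5c.png

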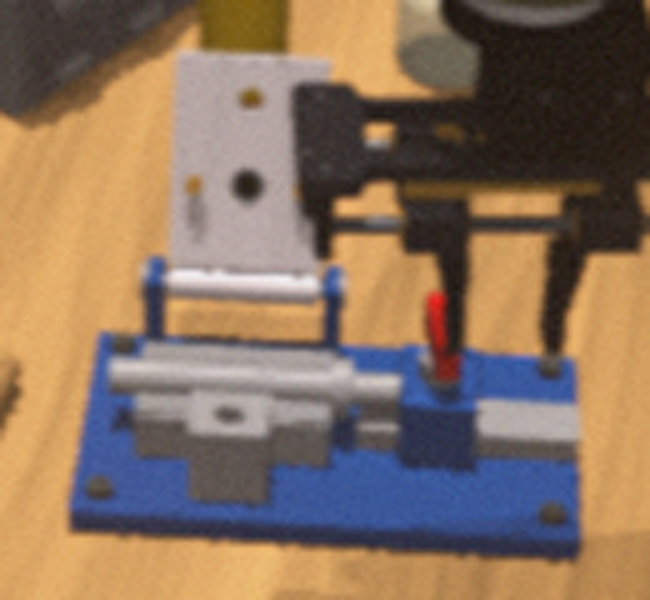

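View pics/w5.png

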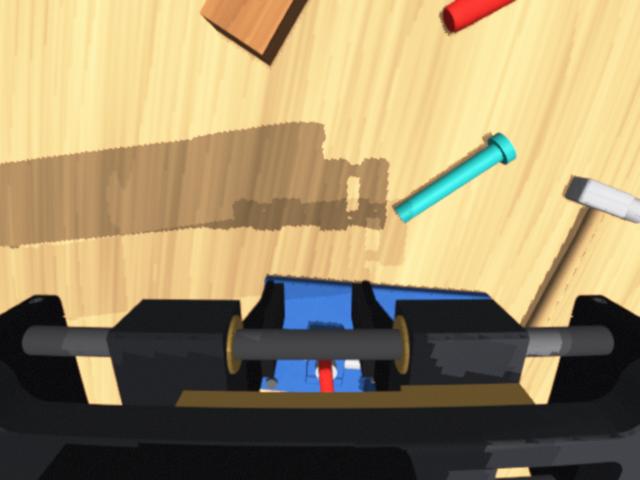

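```bash
python3 -m handwheel '[{"hand":0,"tx":1,"ty":-2,"tz":2.5,"wx":0,"wy":0,"wz":-0.04},{"hand":0,"tx":2.2,"ty":-3.6,"tz":0,"wx":0,"wy":0,"wz":-0.04},{"hand":0,"tx":2.2,"ty":-3.6,"tz":0,"wx":0,"wy":0,"wz":0},{"hand":0,"tx":2.2,"ty":-3.6,"tz":0,"wx":0,"wy":0,"wz":0},{"hand":0,"tx":2.2,"ty":-3.6,"tz":0,"wx":0,"wy":0,"wz":0},{"hand":0,"tx":2.2,"ty":-3.6,"tz":0,"wx":0,"wy":0,"wz":0},{"hand":0,"tx":2.2,"ty":-3.6,"tz":0,"wx":0,"wy":0,"wz":0},{"hand":0,"tx":2,"ty":-3.6,"tz":0,"wx":0,"wy":0,"wz":0},{"hand":0,"tx":0,"ty":0,"tz":0,"wx":0,"wy":0,"wz":0},{"hand":0,"tx":0,"ty":0,"tz":0,"wx":0,"wy":0,"wz":0}]' 20; python3 -c "
from h import *
s,R=tool();snap('wrist','w6');snap('top','t6')
"
```

```text
time: 11.6
tool_pos: [0.6639, -0.2001, 0.4022]
tool_rot: [1.108, 1.272, -1.125]
force: [0.3, 0.9, -0.1]
finger_gap: 0.0007
t 11.6 pos [ 0.6639 -0.2001  0.4022] grasp [ 0.6622 -0.2007  0.2382] x [-0.01  -0.004 -1.   ] jaw yaw 0.126 j [ 0.46  0.51 -0.35  1.24  0.18  1.43  0.25] F [ 0.3  0.9 -0.1] gap 0.0007
```

View pics/w6.png

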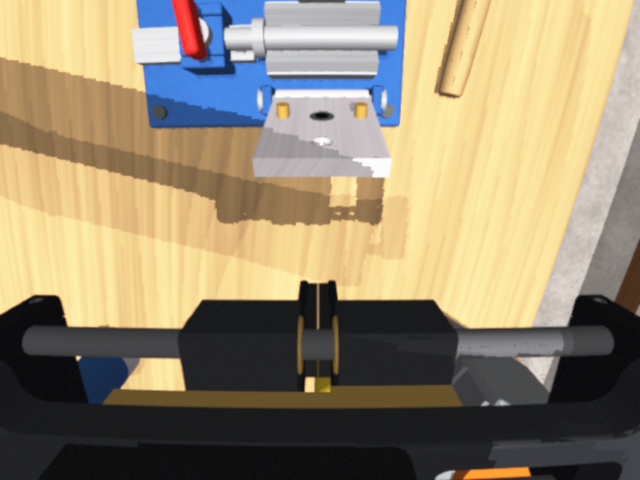

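View pics/t6.png

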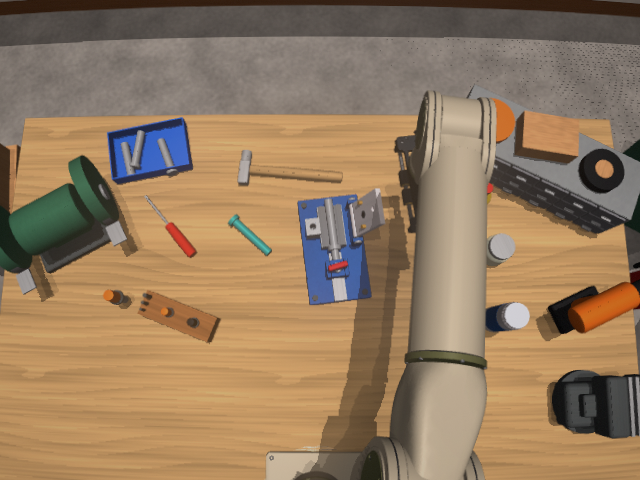

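```bash
python3 -m handwheel '[{"hand":0,"tx":0,"ty":0,"tz":-1.8,"wx":0.004,"wy":-0.01,"wz":0},{"hand":0,"tx":0,"ty":0,"tz":-1.8,"wx":0,"wy":0,"wz":0},{"hand":0,"tx":0,"ty":0,"tz":-1.8,"wx":0,"wy":0,"wz":0},{"hand":0,"tx":0,"ty":0,"tz":-1.6,"wx":0,"wy":0,"wz":0},{"hand":0,"tx":0,"ty":1,"tz":0,"wx":0,"wy":0,"wz":0},{"hand":0,"tx":0,"ty":1,"tz":0,"wx":0,"wy":0,"wz":0},{"hand":0,"tx":0,"ty":1,"tz":0,"wx":0,"wy":0,"wz":0},{"hand":0,"tx":0,"ty":1,"tz":0,"wx":0,"wy":0,"wz":0},{"hand":0,"tx":-0.1,"ty":1,"tz":0,"wx":0,"wy":0,"wz":0},{"hand":0,"tx":-0.1,"ty":1,"tz":0,"wx":0,"wy":0,"wz":0}]' 20; python3 -c "
from h import *
s,R=tool();snap('wrist','w7')
"
```

```text
time: 12.7
tool_pos: [0.6601, -0.1299, 0.3379]
tool_rot: [1.111, 1.26, -1.107]
force: [0.0, -3.4, 3.0]
finger_gap: 0.0004
t 12.7 pos [ 0.6601 -0.1299  0.3379] grasp [ 0.6615 -0.1306  0.1739] x [ 0.009 -0.004 -1.   ] jaw yaw 0.133 j [ 0.39  0.5  -0.37  1.39  0.19  1.27  0.14] F [ 0.  -3.4  3. ] gap 0.0004
```

View pics/w7.png

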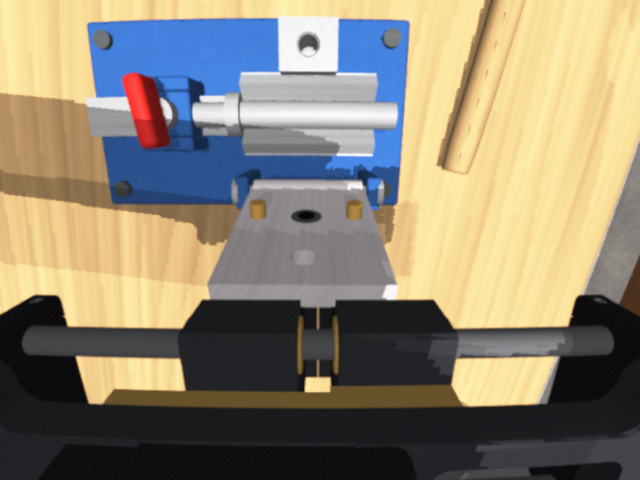

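```bash
python3 -m handwheel '[{"hand":0,"tx":-0.15,"ty":0.9,"tz":-0.1,"wx":0,"wy":0.008,"wz":0},{"hand":0,"tx":-0.15,"ty":0.9,"tz":-0.1,"wx":0,"wy":0,"wz":0},{"hand":0,"tx":-0.15,"ty":0.9,"tz":-0.1,"wx":0,"wy":0,"wz":0},{"hand":0,"tx":-0.15,"ty":0.9,"tz":-0.1,"wx":0,"wy":0,"wz":0},{"hand":0,"tx":-0.15,"ty":0.9,"tz":-0.1,"wx":0,"wy":0,"wz":0},{"hand":0,"tx":-0.15,"ty":0.9,"tz":-0.15,"wx":0,"wy":0,"wz":0},{"hand":0,"tx":-0.15,"ty":0.9,"tz":-0.15,"wx":0,"wy":0,"wz":0},{"hand":0,"tx":-0.15,"ty":0.9,"tz":-0.15,"wx":0,"wy":0,"wz":0},{"hand":0,"tx":-0.1,"ty":0.9,"tz":-0.15,"wx":0,"wy":0,"wz":0},{"hand":0,"tx":-0.1,"ty":0.9,"tz":-0.15,"wx":0,"wy":0,"wz":0}]' 20; python3 -c "
from h import *
s,R=tool();snap('side','s8');b=cv2.imread('pics/s8.png')[130:290,250:410]
cv2.imwrite('pics/s8c.png',cv2.resize(b,None,fx=3.7,fy=3.7,interpolation=cv2.INTER_CUBIC))
"
```

```text
time: 13.75
tool_pos: [0.6444, -0.0306, 0.3237]
tool_rot: [1.107, 1.268, -1.112]
force: [-0.5, -1.9, 0.2]
finger_gap: 0.0005
t 13.75 pos [ 0.6444 -0.0306  0.3237] grasp [ 0.6443 -0.0312  0.1597] x [-0.001 -0.003 -1.   ] jaw yaw 0.134 j [ 0.28  0.46 -0.41  1.49  0.19  1.23 -0.02] F [-0.5 -1.9  0.2] gap 0.0005
```

View pics/s8c.png

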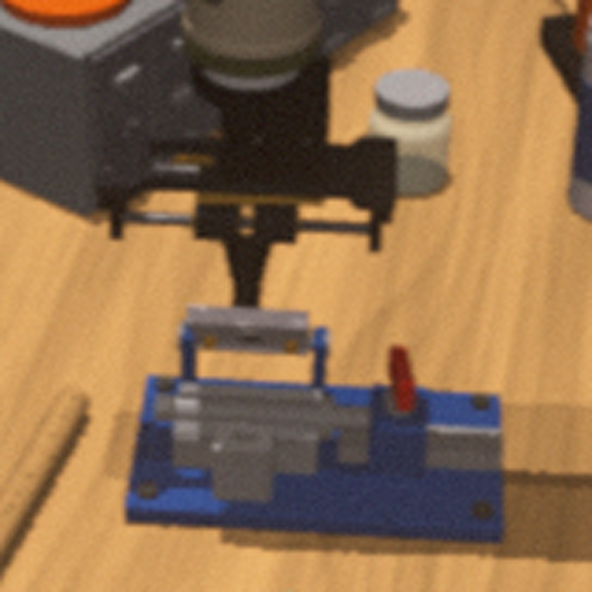

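```bash
python3 -m handwheel '[{"hand":0,"tx":0,"ty":0.7,"tz":-0.7,"wx":0,"wy":0,"wz":0},{"hand":0,"tx":0,"ty":0.7,"tz":-0.9,"wx":0,"wy":0,"wz":0},{"hand":0,"tx":0,"ty":0.5,"tz":-1,"wx":0,"wy":0,"wz":0},{"hand":0,"tx":0,"ty":0.3,"tz":-1,"wx":0,"wy":0,"wz":0},{"hand":0,"tx":0,"ty":0.2,"tz":-1,"wx":0,"wy":0,"wz":0},{"hand":0,"tx":0,"ty":0,"tz":-1,"wx":0,"wy":0,"wz":0},{"hand":0,"tx":0,"ty":0,"tz":-0.5,"wx":0,"wy":0,"wz":0},{"hand":0,"tx":0,"ty":0,"tz":0,"wx":0,"wy":0,"wz":0},{"hand":0,"tx":0,"ty":0,"tz":0,"wx":0,"wy":0,"wz":0},{"hand":0,"tx":0,"ty":0,"tz":0,"wx":0,"wy":0,"wz":0}]' 20; python3 -c "
from h import *
s,R=tool()
"
```

```text
time: 14.8
tool_pos: [0.6441, -0.0004, 0.2568]
tool_rot: [1.107, 1.274, -1.108]
force: [-1.8, 1.2, 4.6]
finger_gap: 0.0005
t 14.8 pos [ 6.441e-01 -4.000e-04  2.568e-01] grasp [ 6.436e-01 -2.000e-04  9.280e-02] x [-0.003  0.001 -1.   ] jaw yaw 0.138 j [ 0.24  0.52 -0.41  1.55  0.22  1.12 -0.08] F [-1.8  1.2  4.6] gap 0.0005
```

```bash
python3 -m handwheel '[{"hand":0,"tx":0,"ty":0,"tz":4,"wx":0,"wy":0,"wz":0},{"hand":3,"tx":-0.7,"ty":1.5,"tz":4,"wx":0,"wy":0,"wz":-0.05},{"hand":6,"tx":-2.6,"ty":4.2,"tz":2,"wx":0,"wy":0,"wz":-0.06},{"hand":6,"tx":-2.6,"ty":4.2,"tz":0,"wx":0,"wy":0,"wz":-0.06},{"hand":6,"tx":-2.6,"ty":4.2,"tz":0,"wx":0,"wy":0,"wz":-0.06},{"hand":6,"tx":-2.6,"ty":4.2,"tz":0,"wx":0,"wy":0,"wz":-0.06},{"hand":6,"tx":-2.6,"ty":4.2,"tz":0,"wx":0,"wy":0,"wz":-0.06},{"hand":6,"tx":-2.6,"ty":4.2,"tz":0,"wx":0,"wy":0,"wz":-0.06},{"hand":6,"tx":-2.6,"ty":4.2,"tz":0,"wx":0,"wy":0,"wz":-0.06},{"hand":6,"tx":0,"ty":0,"tz":0,"wx":0,"wy":0,"wz":0}]' 20; python3 -c "
from h import *
s,R=tool();snap('wrist','w9');snap('top','t9')
a=cv2.imread('pics/t9.png')[185:315,285:395]
cv2.imwrite('pics/t9c.png',cv2.resize(a,None,fx=4.6,fy=4.6,interpolation=cv2.INTER_CUBIC))
"
```

```text
time: 15.8
tool_pos: [0.4479, 0.3089, 0.3569]
tool_rot: [1.474, 1.019, -1.471]
force: [0.1, -0.3, -0.4]
finger_gap: 0.0582
t 15.8 pos [0.4479 0.3089 0.3569] grasp [0.4478 0.3095 0.1929] x [-0.001  0.004 -1.   ] jaw yaw -0.363 j [-0.19  0.24 -0.57  1.72  0.13  1.23 -1.15] F [ 0.1 -0.3 -0.4] gap 0.0582
```

View pics/w9.png

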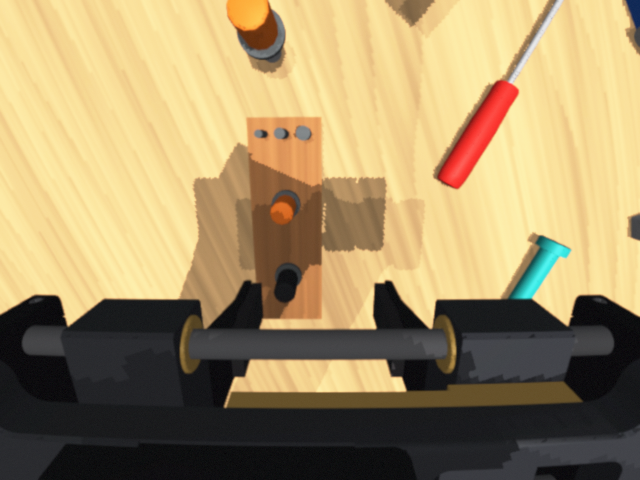

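View pics/t9c.png

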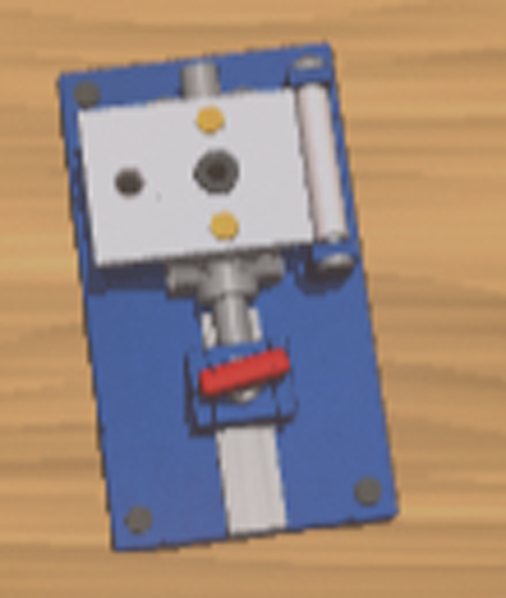

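```bash
python3 -c "
import cv2
a=cv2.imread('pics/w9.png');cv2.imwrite('pics/w9c.png',cv2.resize(a[180:310,230:340],None,fx=4.6,fy=4.6,interpolation=cv2.INTER_CUBIC))
a=cv2.imread('pics/w9.png');cv2.imwrite('pics/w9d.png',cv2.resize(a[0:240,200:340],None,fx=2.5,fy=2.5,interpolation=cv2.INTER_CUBIC))"
```

```text
(no output)
```

View pics/w9c.png

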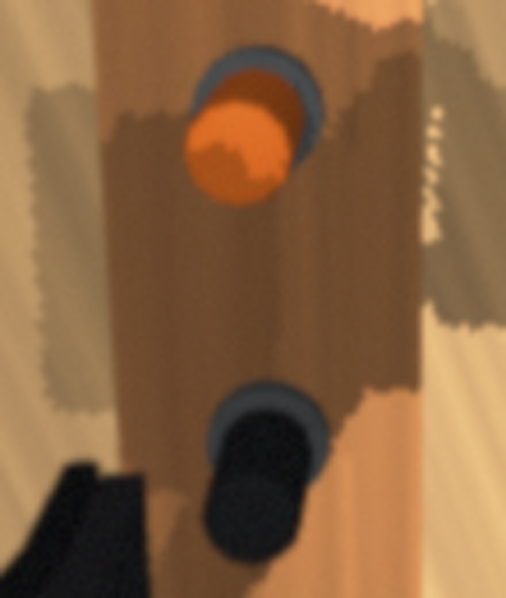

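View pics/w9d.png

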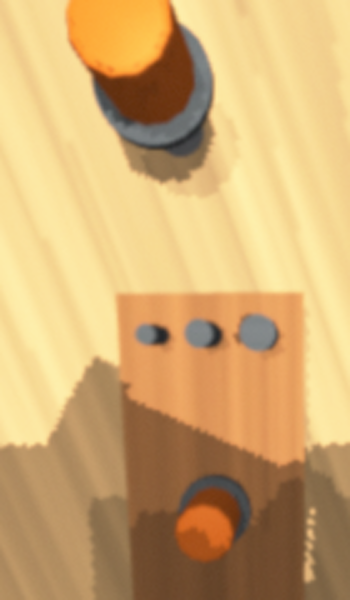

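Run:
```python
from h import *
c=cal('w9');q=lambda x,y:np.array([(x+.5)/4.6+230-.5,(y+.5)/4.6+180-.5])
print('handle top',tri([(c,q(239,153))],[.4,.3],.089)[0],'shoulder',tri([(c,q(258,109))],[.4,.3],.055)[0])
T=ctrl.get_calibration('top');c1=lambda x,y:np.array([(x+.5)/4.6+285-.5,(y+.5)/4.6+185-.5])
print('leafhole top cam',tri([(T,c1(128,182))],[.6,0],.075)[0])
for j in ([.59472,-.03981,.1202],np.load('jig.npy')): print('jig_hole',J2W(j,[[.05,.045,.06]]))
# wrist w7 view of jig hole
c=cal('w7');print('jighole w7',tri([(c,np.array([308,43.5]))],[.6,0],.06)[0])
tool()
```

```text
handle top [0.43268992 0.34416406] shoulder [0.43291717 0.3449673 ]
leafhole top cam [0.63984552 0.01109437]
jig_hole [[0.63896325 0.01086085 0.06      ]]
jig_hole [[0.63699506 0.01243335 0.06      ]]
jighole w7 [0.63729337 0.0089112 ]
t 15.9 pos [0.4517 0.3039 0.3565] grasp [0.4518 0.304  0.1925] x [ 0.     0.001 -1.   ] jaw yaw -0.368 j [-0.18  0.24 -0.56  1.72  0.13  1.23 -1.15] F [ 0.5 -0.7 -0.1] gap 0.0594
```

```bash
python3 -m handwheel '[{"hand":6,"tx":-1,"ty":2,"tz":-1,"wx":0,"wy":0,"wz":0.02},{"hand":6,"tx":-0.9,"ty":2,"tz":-1,"wx":0,"wy":0,"wz":0},{"hand":6,"tx":0,"ty":0,"tz":-1,"wx":0,"wy":0,"wz":0},{"hand":6,"tx":0,"ty":0,"tz":0,"wx":0,"wy":0,"wz":0},{"hand":6,"tx":0,"ty":0,"tz":0,"wx":0,"wy":0,"wz":0},{"hand":6,"tx":0,"ty":0,"tz":0,"wx":0,"wy":0,"wz":0},{"hand":6,"tx":0,"ty":0,"tz":0,"wx":0,"wy":0,"wz":0},{"hand":6,"tx":0,"ty":0,"tz":0,"wx":0,"wy":0,"wz":0},{"hand":6,"tx":0,"ty":0,"tz":0,"wx":0,"wy":0,"wz":0},{"hand":6,"tx":0,"ty":0,"tz":0,"wx":0,"wy":0,"wz":0}]' 20
python3 - <<'E'
from h import *
tool();snap('wrist','w10');tool()
a=cv2.imread('pics/w10.png');cv2.imwrite('pics/w10c.png',cv2.resize(a[240:400,230:390],None,fx=3.7,fy=3.7,interpolation=cv2.INTER_CUBIC))
E
```

```text
time: 16.9
tool_pos: [0.4413, 0.3343, 0.3256]
tool_rot: [1.472, 1.01, -1.469]
force: [-0.4, 0.6, 0.3]
finger_gap: 0.0601
t 16.9 pos [0.4413 0.3343 0.3256] grasp [0.4419 0.3338 0.1616] x [ 0.004 -0.003 -1.   ] jaw yaw -0.363 j [-0.24  0.29 -0.58  1.73  0.17  1.17 -1.23] F [-0.4  0.6  0.3] gap 0.0601
t 16.95 pos [0.4413 0.3343 0.3256] grasp [0.4419 0.3339 0.1616] x [ 0.004 -0.003 -1.   ] jaw yaw -0.363 j [-0.24  0.29 -0.58  1.73  0.17  1.17 -1.23] F [ 0.3 -0.6 -0.7] gap 0.06
```

View pics/w10c.png

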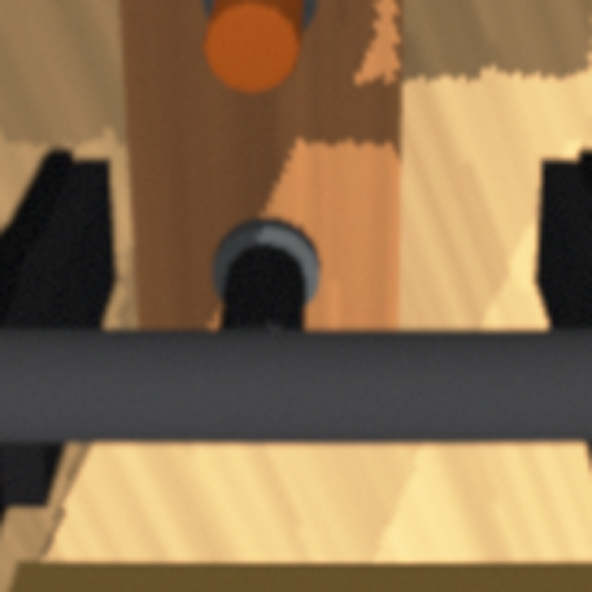

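Run:
```python
from h import *
c=cal('w10');q=lambda x,y:np.array([(x+.5)/3.7+230-.5,(y+.5)/3.7+240-.5])
p=tri([(c,q(252,46))],[.4,.3],.089)[0];print('handle top',p)
s,R=tool();g=s['tool_pos']+.164*R[:,0];print('delta',p-g[:2], 'black',tri([(c,q(262,285))],[.4,.3],.085)[0])
```

```text
handle top [0.43265616 0.34449838]
t 16.95 pos [0.4413 0.3343 0.3256] grasp [0.4419 0.3339 0.1616] x [ 0.004 -0.003 -1.   ] jaw yaw -0.363 j [-0.24  0.29 -0.58  1.73  0.17  1.17 -1.23] F [ 0.3 -0.6 -0.7] gap 0.06
delta [-0.00925175  0.01064234] black [0.41532191 0.29657582]
```

```bash
python3 -m handwheel '[{"hand":6,"tx":-0.5,"ty":0.6,"tz":0,"wx":0.003,"wy":0.004,"wz":0},{"hand":6,"tx":-0.4,"ty":0.5,"tz":0,"wx":0,"wy":0,"wz":0},{"hand":6,"tx":0,"ty":0,"tz":0,"wx":0,"wy":0,"wz":0},{"hand":6,"tx":0,"ty":0,"tz":0,"wx":0,"wy":0,"wz":0},{"hand":6,"tx":0,"ty":0,"tz":-1.5,"wx":0,"wy":0,"wz":0},{"hand":6,"tx":0,"ty":0,"tz":-1.5,"wx":0,"wy":0,"wz":0},{"hand":6,"tx":0,"ty":0,"tz":-1.5,"wx":0,"wy":0,"wz":0},{"hand":6,"tx":0,"ty":0,"tz":0,"wx":0,"wy":0,"wz":0},{"hand":6,"tx":0,"ty":0,"tz":0,"wx":0,"wy":0,"wz":0},{"hand":6,"tx":0,"ty":0,"tz":0,"wx":0,"wy":0,"wz":0}]' 20
python3 - <<'E'
from h import *
tool()
E
```

```text
time: 17.95
tool_pos: [0.4306, 0.346, 0.2749]
tool_rot: [1.468, 1.017, -1.474]
force: [0.4, 0.5, 0.3]
finger_gap: 0.06
t 17.95 pos [0.4306 0.346  0.2749] grasp [0.4301 0.3458 0.1109] x [-0.003 -0.001 -1.   ] jaw yaw -0.362 j [-0.27  0.34 -0.57  1.78  0.21  1.08 -1.28] F [0.4 0.5 0.3] gap 0.06
```

```bash
python3 -m handwheel '[{"hand":6,"tx":0.2,"ty":-0.12,"tz":0,"wx":0,"wy":-0.003,"wz":0},{"hand":6,"tx":0,"ty":0,"tz":0,"wx":0,"wy":0,"wz":0},{"hand":6,"tx":0,"ty":0,"tz":-1,"wx":0,"wy":0,"wz":0},{"hand":6,"tx":0,"ty":0,"tz":-1,"wx":0,"wy":0,"wz":0},{"hand":6,"tx":0,"ty":0,"tz":-0.8,"wx":0,"wy":0,"wz":0},{"hand":6,"tx":0,"ty":0,"tz":0,"wx":0,"wy":0,"wz":0},{"hand":6,"tx":0,"ty":0,"tz":0,"wx":0,"wy":0,"wz":0},{"hand":6,"tx":0,"ty":0,"tz":0,"wx":0,"wy":0,"wz":0},{"hand":4,"tx":0,"ty":0,"tz":0,"wx":0,"wy":0,"wz":0},{"hand":3,"tx":0,"ty":0,"tz":0,"wx":0,"wy":0,"wz":0}]' 20
python3 - <<'E'
from h import *
tool()
snap('wrist','w11')
E
```

```text
time: 18.95
tool_pos: [0.4331, 0.3449, 0.2455]
tool_rot: [1.472, 1.014, -1.469]
force: [-0.4, -0.6, 0.4]
finger_gap: 0.051
t 18.95 pos [0.4331 0.3449 0.2455] grasp [0.4334 0.3449 0.0815] x [ 0.002  0.    -1.   ] jaw yaw -0.362 j [-0.28  0.38 -0.56  1.8   0.24  1.02 -1.3 ] F [-0.4 -0.6  0.4] gap 0.051
```

View pics/w11.png

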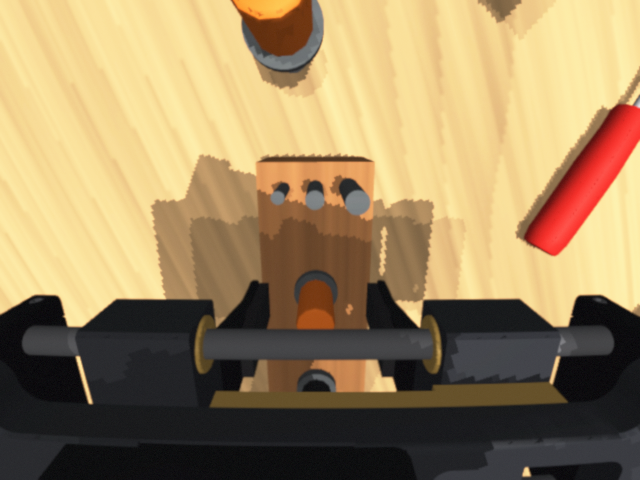

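```bash
python3 -m handwheel '[{"hand":4,"tx":0,"ty":0,"tz":-0.4,"wx":0,"wy":0,"wz":0},{"hand":3,"tx":0,"ty":0,"tz":0,"wx":0,"wy":0,"wz":0},{"hand":1,"tx":0,"ty":0,"tz":0,"wx":0,"wy":0,"wz":0},{"hand":1,"tx":0,"ty":0,"tz":0,"wx":0,"wy":0,"wz":0},{"hand":1,"tx":0,"ty":0,"tz":0,"wx":0,"wy":0,"wz":0},{"hand":1,"tx":0,"ty":0,"tz":0,"wx":0,"wy":0,"wz":0},{"hand":1,"tx":0,"ty":0,"tz":0,"wx":0,"wy":0,"wz":0},{"hand":1,"tx":0,"ty":0,"tz":0,"wx":0,"wy":0,"wz":0},{"hand":1,"tx":0,"ty":0,"tz":0,"wx":0,"wy":0,"wz":0},{"hand":1,"tx":0,"ty":0,"tz":0,"wx":0,"wy":0,"wz":0}]' 30
python3 - <<'E'
from h import *
tool()
E
```

```text
time: 20.0
tool_pos: [0.4331, 0.345, 0.2415]
tool_rot: [1.473, 1.014, -1.469]
force: [-0.7, 0.4, -0.1]
finger_gap: 0.0174
t 20.0 pos [0.4331 0.345  0.2415] grasp [0.4335 0.3451 0.0775] x [ 0.002  0.    -1.   ] jaw yaw -0.362 j [-0.28  0.39 -0.56  1.81  0.24  1.01 -1.3 ] F [-0.7  0.4 -0.1] gap 0.0174
```

```bash
python3 -m handwheel '[{"hand":1,"tx":0,"ty":0,"tz":1.5,"wx":0,"wy":0,"wz":0},{"hand":1,"tx":0,"ty":0,"tz":3,"wx":0,"wy":0,"wz":0},{"hand":1,"tx":0,"ty":0,"tz":3.5,"wx":0,"wy":0,"wz":0},{"hand":1,"tx":0,"ty":0,"tz":3.5,"wx":0,"wy":0,"wz":0},{"hand":1,"tx":1.2,"ty":-2,"tz":1,"wx":0,"wy":0,"wz":0},{"hand":1,"tx":2.3,"ty":-3.8,"tz":0,"wx":0,"wy":0,"wz":0},{"hand":1,"tx":2.3,"ty":-3.8,"tz":0,"wx":0,"wy":0,"wz":0},{"hand":1,"tx":2.3,"ty":-3.8,"tz":0,"wx":0,"wy":0,"wz":0},{"hand":1,"tx":1.2,"ty":-2,"tz":0,"wx":0,"wy":0,"wz":0},{"hand":1,"tx":0,"ty":0,"tz":0,"wx":0,"wy":0,"wz":0}]' 30
python3 - <<'E'
from h import *
tool();snap('wrist','w12')
E
```

```text
time: 21.0
tool_pos: [0.525, 0.1862, 0.3829]
tool_rot: [1.474, 1.019, -1.457]
force: [0.8, 0.7, -0.7]
finger_gap: 0.0169
t 21.0 pos [0.525  0.1862 0.3829] grasp [0.5263 0.187  0.2189] x [ 0.008  0.005 -1.   ] jaw yaw -0.355 j [-0.01  0.23 -0.48  1.66  0.11  1.27 -0.86] F [ 0.8  0.7 -0.7] gap 0.0169
```

View pics/w12.png

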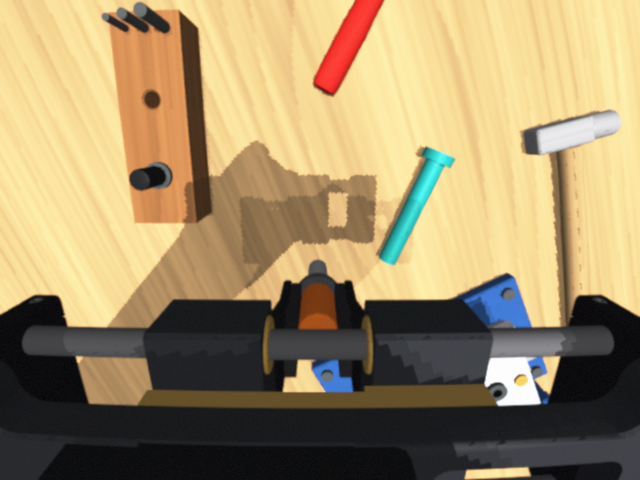

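```bash
python3 -m handwheel '[{"hand":1,"tx":1.5,"ty":-2.5,"tz":0,"wx":-0.005,"wy":0.008,"wz":0},{"hand":1,"tx":2.3,"ty":-3.8,"tz":-1,"wx":0,"wy":0,"wz":0},{"hand":1,"tx":2.3,"ty":-3.8,"tz":-1,"wx":0,"wy":0,"wz":0},{"hand":1,"tx":2.3,"ty":-3.8,"tz":-1,"wx":0,"wy":0,"wz":0},{"hand":1,"tx":1.4,"ty":-2,"tz":-0.5,"wx":0,"wy":0,"wz":0},{"hand":1,"tx":0.8,"ty":-1,"tz":0,"wx":0,"wy":0,"wz":0},{"hand":1,"tx":0,"ty":0,"tz":0,"wx":0,"wy":0,"wz":0},{"hand":1,"tx":0,"ty":0,"tz":0,"wx":0,"wy":0,"wz":0},{"hand":1,"tx":0,"ty":0,"tz":0,"wx":0,"wy":0,"wz":0},{"hand":1,"tx":0,"ty":0,"tz":0,"wx":0,"wy":0,"wz":0}]' 40
python3 - <<'E'
from h import *
tool();snap('wrist','w13')
E
```

```text
time: 22.05
tool_pos: [0.6277, 0.0314, 0.3543]
tool_rot: [1.456, 1.042, -1.44]
force: [0.4, -0.4, -1.3]
finger_gap: 0.0168
t 22.05 pos [0.6277 0.0314 0.3543] grasp [0.6283 0.0331 0.1903] x [ 0.004  0.01  -1.   ] jaw yaw -0.329 j [ 0.17  0.39 -0.37  1.5   0.14  1.26 -0.55] F [ 0.4 -0.4 -1.3] gap 0.0168
```

View pics/w13.png

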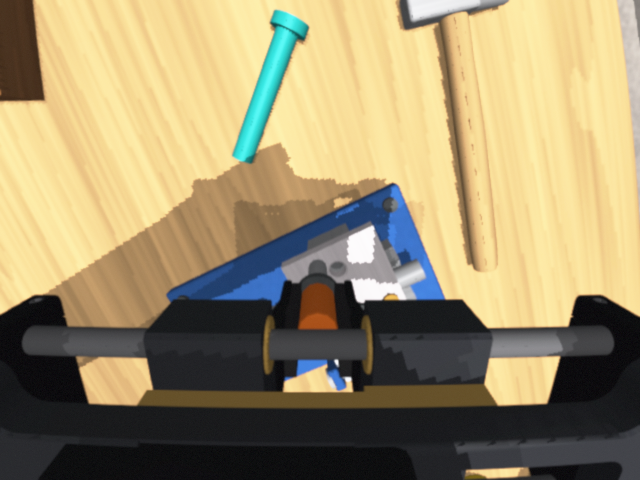

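```bash
python3 -c "
import cv2
a=cv2.imread('pics/w13.png');cv2.imwrite('pics/w13c.png',cv2.resize(a[215:315,270:390],None,fx=6,fy=6,interpolation=cv2.INTER_CUBIC))"
```

```text
(no output)
```

View pics/w13c.png

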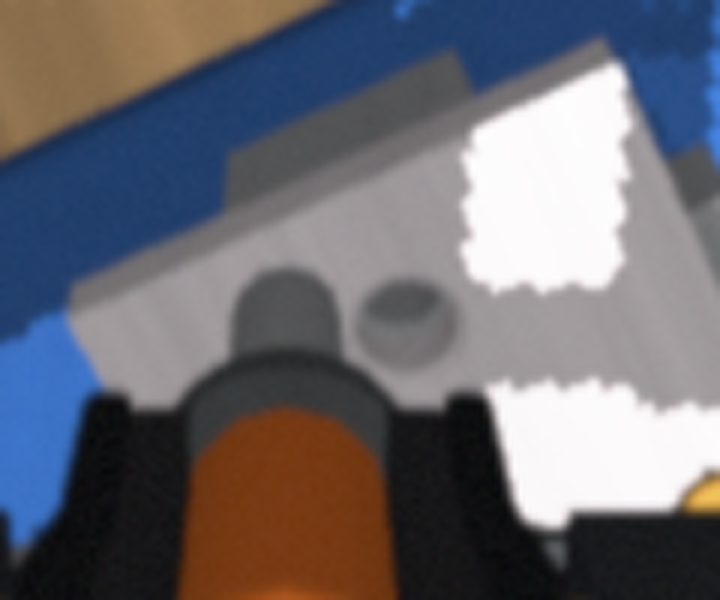

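```bash
cat > chk.py <<'E'
from h import *
import sys
f,hx,hy=sys.argv[1],float(sys.argv[2]),float(sys.argv[3])
c=cal(f);s,R=tool();g=s['tool_pos']+.164*R[:,0];tip=g+.0695*R[:,0]
print('tip',tip.round(4),'tip px',proj(c,tip).round(1),'shank r6 ring 4mm up')
a=np.linspace(0,2*np.pi,24,endpoint=False)
ring=np.array([tip-.004*R[:,0]+.006*(np.cos(t)*R[:,1]+np.sin(t)*R[:,2]) for t in a]);pr=proj(c,ring);print('ring xmin,xmax,ymin',pr[:,0].min().round(1),pr[:,0].max().round(1),pr[:,1].min().round(1))
for z in (.075,.077):
    h=tri([(c,np.array([hx,hy]))],[.6,0],z)[0];print('hole',z,h.round(4),'delta cm',((h-tip[:2])*100).round(2))
E
python3 chk.py w13 $(python3 -c "print((408.5)/6+269.5,(325.5)/6+214.5)")
```

```text
t 22.1 pos [0.6277 0.0316 0.3544] grasp [0.6284 0.0332 0.1904] x [ 0.004  0.01  -1.   ] jaw yaw -0.328 j [ 0.17  0.39 -0.37  1.5   0.14  1.26 -0.55] F [-0.6  0.2 -0.7] gap 0.0171
tip [0.6286 0.0339 0.1209] tip px [[316.8 262.9]] shank r6 ring 4mm up
ring xmin,xmax,ymin 307.7 326.0 256.5
hole 0.075 [0.6374 0.0079] delta cm [ 0.88 -2.6 ]
hole 0.077 [0.6375 0.0087] delta cm [ 0.89 -2.52]
```

```bash
python3 -m handwheel '[{"hand":1,"tx":0.4,"ty":-0.9,"tz":-0.5,"wx":-0.01,"wy":0.004,"wz":0},{"hand":1,"tx":0.4,"ty":-0.8,"tz":-1,"wx":0,"wy":0,"wz":0},{"hand":1,"tx":0.2,"ty":-0.5,"tz":-1,"wx":0,"wy":0,"wz":0},{"hand":1,"tx":0,"ty":0,"tz":0,"wx":0,"wy":0,"wz":0},{"hand":1,"tx":0,"ty":0,"tz":0,"wx":0,"wy":0,"wz":0},{"hand":1,"tx":0,"ty":0,"tz":0,"wx":0,"wy":0,"wz":0},{"hand":1,"tx":0,"ty":0,"tz":0,"wx":0,"wy":0,"wz":0},{"hand":1,"tx":0,"ty":0,"tz":0,"wx":0,"wy":0,"wz":0},{"hand":1,"tx":0,"ty":0,"tz":0,"wx":0,"wy":0,"wz":0},{"hand":1,"tx":0,"ty":0,"tz":0,"wx":0,"wy":0,"wz":0}]' 40
python3 - <<'E'
from h import *
tool();snap('wrist','w14')
import cv2
a=cv2.imread('pics/w14.png');cv2.imwrite('pics/w14c.png',cv2.resize(a[215:315,270:390],None,fx=6,fy=6,interpolation=cv2.INTER_CUBIC))
E
```

```text
time: 23.1
tool_pos: [0.638, 0.0087, 0.3273]
tool_rot: [1.445, 1.036, -1.446]
force: [0.6, 0.9, -0.3]
finger_gap: 0.017
t 23.1 pos [0.638  0.0087 0.3273] grasp [0.638  0.0085 0.1633] x [-0.    -0.001 -1.   ] jaw yaw -0.327 j [ 0.19  0.44 -0.36  1.51  0.16  1.23 -0.52] F [ 0.6  0.9 -0.3] gap 0.017
```

View pics/w14c.png

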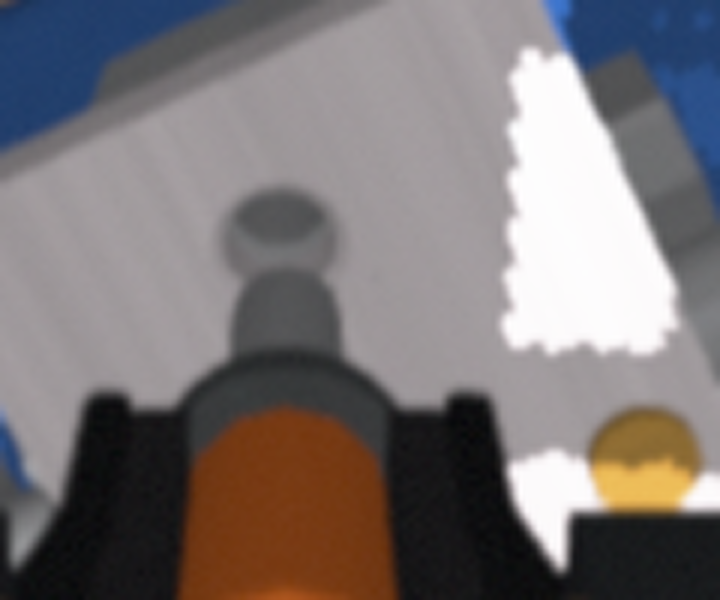

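```bash
python3 chk.py w14 $(python3 -c "print((280.5)/6+269.5,(240.5)/6+214.5)")
```

```text
t 23.15 pos [0.638  0.0087 0.3273] grasp [0.638  0.0085 0.1633] x [-0.    -0.001 -1.   ] jaw yaw -0.327 j [ 0.19  0.44 -0.36  1.51  0.16  1.23 -0.52] F [-0.1  0.2 -1.5] gap 0.0171
tip [0.6379 0.0085 0.0938] tip px [[316.9 263.1]] shank r6 ring 4mm up
ring xmin,xmax,ymin 307.7 326.0 256.7
hole 0.075 [0.6373 0.0081] delta cm [-0.07 -0.04]
hole 0.077 [0.6375 0.0088] delta cm [-0.04  0.03]
```

```bash
python3 -m handwheel '[{"hand":1,"tx":-0.06,"ty":0.1,"tz":0,"wx":0.001,"wy":0,"wz":0},{"hand":1,"tx":0,"ty":0,"tz":-0.5,"wx":0,"wy":0,"wz":0},{"hand":1,"tx":0,"ty":0,"tz":-0.6,"wx":0,"wy":0,"wz":0},{"hand":1,"tx":0,"ty":0,"tz":-0.6,"wx":0,"wy":0,"wz":0},{"hand":1,"tx":0,"ty":0,"tz":-0.5,"wx":0,"wy":0,"wz":0},{"hand":1,"tx":0,"ty":0,"tz":0,"wx":0,"wy":0,"wz":0},{"hand":1,"tx":0,"ty":0,"tz":0,"wx":0,"wy":0,"wz":0},{"hand":1,"tx":0,"ty":0,"tz":0,"wx":0,"wy":0,"wz":0},{"hand":1,"tx":0,"ty":0,"tz":0,"wx":0,"wy":0,"wz":0},{"hand":1,"tx":0,"ty":0,"tz":0,"wx":0,"wy":0,"wz":0}]' 40
python3 - <<'E'
from h import *
tool();snap('wrist','w15')
import cv2
a=cv2.imread('pics/w15.png');cv2.imwrite('pics/w15c.png',cv2.resize(a[215:315,270:390],None,fx=6,fy=6,interpolation=cv2.INTER_CUBIC))
E
```

```text
time: 24.15
tool_pos: [0.6373, 0.0098, 0.303]
tool_rot: [1.446, 1.037, -1.446]
force: [-0.2, -1.0, -1.0]
finger_gap: 0.0168
t 24.15 pos [0.6373 0.0098 0.303 ] grasp [0.6371 0.0099 0.139 ] x [-0.001  0.    -1.   ] jaw yaw -0.327 j [ 0.18  0.45 -0.36  1.53  0.16  1.18 -0.53] F [-0.2 -1.  -1. ] gap 0.0168
```

View pics/w15c.png

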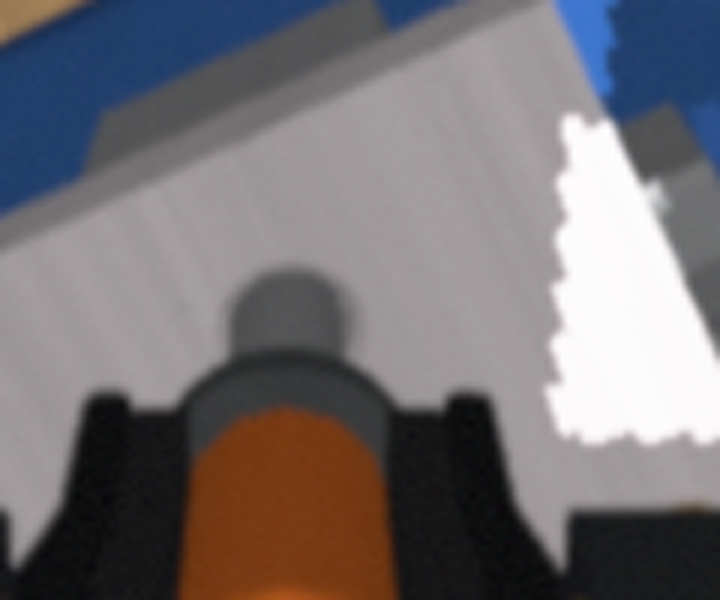

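```bash
python3 -m handwheel '[{"hand":1,"tx":0.04,"ty":-0.03,"tz":-0.3,"wx":0,"wy":0,"wz":0},{"hand":1,"tx":0,"ty":0,"tz":-0.4,"wx":0,"wy":0,"wz":0},{"hand":1,"tx":0,"ty":0,"tz":-0.4,"wx":0,"wy":0,"wz":0},{"hand":1,"tx":0,"ty":0,"tz":-0.4,"wx":0,"wy":0,"wz":0},{"hand":1,"tx":0,"ty":0,"tz":-0.3,"wx":0,"wy":0,"wz":0},{"hand":1,"tx":0,"ty":0,"tz":0,"wx":0,"wy":0,"wz":0},{"hand":1,"tx":0,"ty":0,"tz":0,"wx":0,"wy":0,"wz":0},{"hand":1,"tx":0,"ty":0,"tz":0,"wx":0,"wy":0,"wz":0},{"hand":1,"tx":0,"ty":0,"tz":0,"wx":0,"wy":0,"wz":0},{"hand":1,"tx":0,"ty":0,"tz":0,"wx":0,"wy":0,"wz":0}]' 40
python3 - <<'E'
from h import *
tool()
E
```

```text
time: 25.2
tool_pos: [0.6377, 0.0095, 0.2834]
tool_rot: [1.446, 1.037, -1.446]
force: [-0.2, 0.0, -1.6]
finger_gap: 0.0166
t 25.2 pos [0.6377 0.0095 0.2834] grasp [0.6376 0.0095 0.1194] x [-0.001  0.    -1.   ] jaw yaw -0.327 j [ 0.18  0.47 -0.35  1.55  0.17  1.15 -0.53] F [-0.2  0.  -1.6] gap 0.0166
```

```bash
python3 -m handwheel '[{"hand":1,"tx":0,"ty":0,"tz":-0.4,"wx":0,"wy":0,"wz":0},{"hand":1,"tx":0,"ty":0,"tz":-0.4,"wx":0,"wy":0,"wz":0},{"hand":1,"tx":0,"ty":0,"tz":-0.4,"wx":0,"wy":0,"wz":0},{"hand":1,"tx":0,"ty":0,"tz":-0.3,"wx":0,"wy":0,"wz":0},{"hand":1,"tx":0,"ty":0,"tz":-0.2,"wx":0,"wy":0,"wz":0},{"hand":1,"tx":0,"ty":0,"tz":-0.2,"wx":0,"wy":0,"wz":0},{"hand":1,"tx":0,"ty":0,"tz":-0.2,"wx":0,"wy":0,"wz":0},{"hand":1,"tx":0,"ty":0,"tz":-0.2,"wx":0,"wy":0,"wz":0},{"hand":1,"tx":0,"ty":0,"tz":-0.2,"wx":0,"wy":0,"wz":0},{"hand":1,"tx":0,"ty":0,"tz":-0.2,"wx":0,"wy":0,"wz":0}]' 55
python3 - <<'E'
from h import *
tool()
E
```

```text
time: 26.2
tool_pos: [0.6379, 0.0103, 0.2633]
tool_rot: [1.447, 1.035, -1.444]
force: [-9.6, -0.3, 18.0]
finger_gap: 0.0165
t 26.2 pos [0.6379 0.0103 0.2633] grasp [0.6382 0.0102 0.0993] x [ 0.002 -0.001 -1.   ] jaw yaw -0.327 j [ 0.18  0.49 -0.35  1.57  0.18  1.11 -0.54] F [-9.6 -0.3 18. ] gap 0.0165
```

```bash
python3 -m handwheel '[{"hand":1,"tx":-0.05,"ty":0,"tz":-0.2,"wx":0,"wy":0.002,"wz":0},{"hand":1,"tx":-0.03,"ty":0,"tz":-0.25,"wx":0,"wy":0,"wz":0},{"hand":1,"tx":-0.03,"ty":0,"tz":-0.25,"wx":0,"wy":0,"wz":0},{"hand":1,"tx":-0.03,"ty":0,"tz":-0.25,"wx":0,"wy":0,"wz":0},{"hand":1,"tx":-0.03,"ty":0,"tz":-0.25,"wx":0,"wy":0,"wz":0},{"hand":1,"tx":-0.03,"ty":0,"tz":-0.25,"wx":0,"wy":0,"wz":0},{"hand":1,"tx":-0.03,"ty":0,"tz":-0.25,"wx":0,"wy":0,"wz":0},{"hand":1,"tx":-0.03,"ty":0,"tz":-0.25,"wx":0,"wy":0,"wz":0},{"hand":1,"tx":-0.03,"ty":0,"tz":-0.25,"wx":0,"wy":0,"wz":0},{"hand":1,"tx":-0.03,"ty":0,"tz":-0.25,"wx":0,"wy":0,"wz":0}]' 55
python3 - <<'E'
from h import *
tool();snap('side','s16');snap('wrist','w16');snap('top','t16');tool()
a=cv2.imread('pics/s16.png')[180:290,270:400];cv2.imwrite('pics/s16c.png',cv2.resize(a,None,fx=5,fy=5,interpolation=cv2.INTER_CUBIC))
E
```

```text
time: 27.2
tool_pos: [0.6359, 0.0112, 0.2633]
tool_rot: [1.451, 1.023, -1.438]
force: [-9.7, -1.5, 21.5]
finger_gap: 0.0166
t 27.2 pos [0.6359 0.0112 0.2633] grasp [0.638  0.0103 0.0993] x [ 0.013 -0.006 -1.   ] jaw yaw -0.329 j [ 0.18  0.48 -0.35  1.58  0.19  1.1  -0.55] F [-9.7 -1.5 21.5] gap 0.0166
t 27.35 pos [0.6359 0.0112 0.2633] grasp [0.638  0.0103 0.0993] x [ 0.013 -0.006 -1.   ] jaw yaw -0.329 j [ 0.18  0.48 -0.35  1.58  0.19  1.1  -0.55] F [-9.7 -0.5 21.4] gap 0.0169
```

View pics/s16c.png

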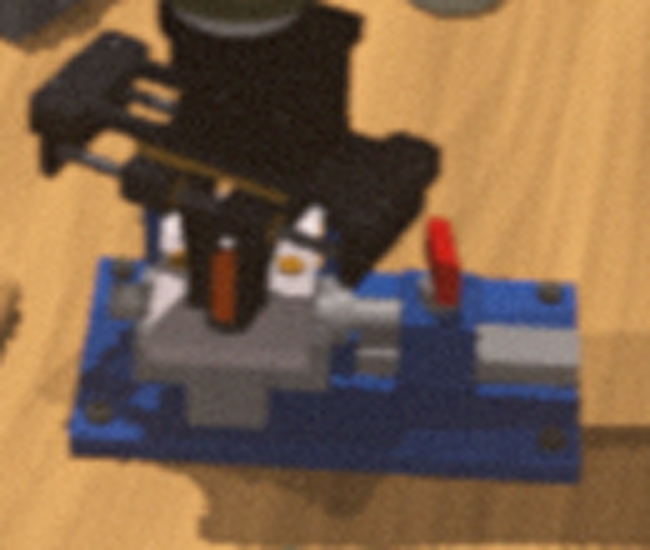

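View pics/w16.png

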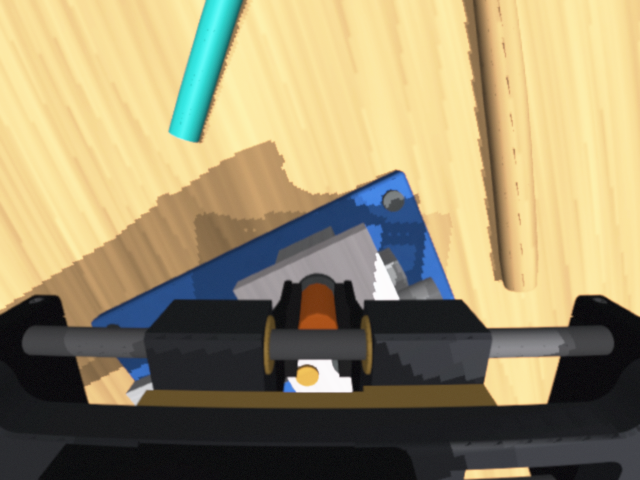

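View pics/t16.png

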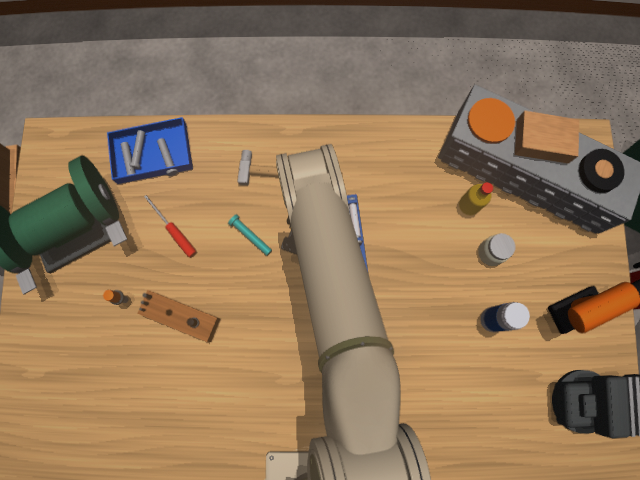

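```bash
python3 -c "
from h import *
tool();print(ctrl.sign_off());tool()"
```

```text
t 27.35 pos [0.6359 0.0112 0.2633] grasp [0.638  0.0103 0.0993] x [ 0.013 -0.006 -1.   ] jaw yaw -0.329 j [ 0.18  0.48 -0.35  1.58  0.19  1.1  -0.55] F [-9.7 -0.5 21.4] gap 0.0169
the job is handed in; nothing more can be done
None
the job is handed in; nothing more can be done
```

I handed the jig in at 27.35 s with the gripper still holding the orange pin and pressing it down with about 21 N. The sign-off reports no verdict, so these are my own checks:

- **Workpiece and stop:** I slid the end stop about 40 mm by the knob until it met about 12 N of resistance. That puts it about where it should read with the head home, and the pictures show the head against the V block.
- **Clamp knob:** I turned it about 1.26 rad clockwise, until the torque rose to about 1 N m, so it is at or near its end. The top picture gave 1.24 rad, also past the 1.05 needed.
- **Leaf:** I pushed it over and down. The fingertip height put it at about 0.03 rad before the pin went in.
- **Pin:** I took the small orange pin from the stand, not the larger one standing on the bench. It went in with almost no force and stopped at a grip height of 99.3 mm, against 99.5 mm expected with the leaf shut. That height did not change when the push rose from 18 N to 21 N, so I judge the leaf fully shut.
- **Bystanders:** none appear moved in the last top picture, except that the arm hides part of the hammer.

**Disagreements:** the top and wrist cameras differed by about 2 mm, and I went by the wrist camera for the fit. At the end there is also about 10 N of sideways push on the tool, and the tool leans about 0.014 rad, well inside the 0.08 rad allowed. I did not measure the leaf's final angle directly.

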